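# Assemble the mower's two-stage drive gearbox and pin its cover on

### The job

Put the mower's drive gearbox together in the grey-green housing: slip the brass spacer over the steel output shaft and the dark double gear over the brass idler shaft, wheel side down, then put the bright large gear, hub up, on the output shaft so that it rests on the spacer, and last lay the aluminium cover flat on the housing, block side up, with its two dowel holes over the two dowel pins. Leave the rusty worn-out gear where it lies, and do not push aside or tip over the yellow grease tin and the red oil can.

Things in the scene. Friction and masses are not known exactly. Their poses are not given: they have to be found in the camera images.
- housing: Fixed open grey-green box, 156 x 122 mm over the rim, inside 134 x 100, floor 6 and dark rim 56 above the bench. Origin: centre of underside, on the bench; x along the long side, z up. Output shaft at x -26, idler at x 27 (y 0). Small fixed pinion, 18 wide, 23 high, at (48, 36). Two 8 mm steel dowel pins with tapered noses rise 12 above the rim at (-66, 49) and (66, -30): the cover fits one way only.
- output_shaft: Bright steel upright shaft in the housing. Origin: its foot on the axis, at the housing floor, 6 mm above the bench; z up. Shoulder 22 mm wide, top 2 mm above the origin; then 12 mm thick, tapering from 38 to the tip at 46 mm (4 mm wide). Spacer home: underside on the shoulder, 2 mm above the origin. Gear home on the spacer: underside 18 mm above the origin.
- idler_shaft: Brass-coloured upright shaft in the housing, 53 mm from the output shaft, near the small fixed pinion. Origin: its foot on the axis, at the housing floor, 6 mm above the bench; z up. Shoulder 22 mm wide, top 2 mm above the origin; then 12 mm thick, tapering from 31 to the tip at 38 mm. Double gear home: underside on the shoulder, 2 mm above the origin.
- spacer: Brass tube, 26 mm outside, 14 mm bore, 16 mm high, 50 g, standing on the dark parts mat (3 mm thick). Origin: centre of its underside; z up along the bore.
- cluster: Dark double gear in one piece, wheel down on the dark mat (3 mm thick): toothed wheel 66 mm across, 12 thick, and on it a bright pinion 20 high, 30 over the teeth (the grip closes to 26, the tooth tips have no body). 32 high in all, 14 bore, about 300 g. Origin: centre of underside; z up along the bore. Its turn does not matter.
- gear: Bright steel gear, hub up on the dark mat (3 mm thick): toothed disc 76 mm across, 12 thick, plain hub 30 across rising 14 above it; 26 high in all, 14 bore, about 330 g. Origin: centre of underside; z up along the bore. Its turn does not matter. When home, its disc overlaps the double gear's wheel, 4 mm above it, and that gear's pinion ends 4 mm above the disc's upper face.
- cover: Aluminium plate 156 x 122 x 8 mm, about 450 g, flat on the bench. Central block to grip: 40 along x, 28 along y, 24 high, small red plug on top. Origin: centre of underside; x along the long side, z up. Dark-ringed 10 mm dowel holes at (-66, 49), (66, -30); bolt heads in two other corners; low caps: large at x -26, small at x 27. Home: origin 56 mm above the housing's, x the same way.
- worn_gear: Old gear, rusty brown with several teeth broken off, otherwise the size and shape of the bright gear; it lies on the dark parts mat and stays there. Origin: centre of its underside; z up.
- grease_tin: Yellow round tin with a steel lid, 68 mm across, 50 mm high, standing loose on the bench beyond the work; it stays where it is. Origin: centre of its underside.
- oil_can: Red oil can with a thin bent spout, 68 mm across, body 86 mm high, spout tip at 145 mm, standing loose on the bench beyond the work; it stays where it is. Origin: centre of its underside.
Things that resemble listed ones, but are neither listed nor needed, are in the scene too. Leave any purple look-alike of the cluster alone.

How it is judged:
By the outcome, as a careful person would: the job done as asked, in the order asked, and still so for the second after the job is handed in, with the robot touching nothing.
It also fails if it takes over 118 s, if anything falls off the work surface, if the arm or the gripper's body presses on something with over 40 N, if the wrist force passes 120 N, or if a joint passes its speed limit or range.

### The arm

A 6-joint arm with a two-finger parallel gripper is mounted at the origin on the work surface. World frame = base frame: x ahead of the robot, y to its left, z up, the work surface at z = 0. Lengths are in m, angles in rad, forces in N, time in s.
With the tool pointing down it reaches from about 0.25 to 0.725 m from the base axis. Payload 4 kg.
Tool frame: the origin (TCP) lies midway between the tips of the shut fingers; the grasp point (between the pads) lies 19 mm behind it; y points along the fingers, x is the direction in which the jaws open and shut, and the axes are right-handed (so a half turn about y gives the same grasp; the last joint's range is limited). The gripper opens to 85 mm and grips with 20 to 120 N. Pads are 22 mm wide; open, the fingers measure 114 mm over their backs; the gripper's body (76 mm by 85 mm) begins 54 mm behind the grasp point. The pads swing forward as they close: fully open they stand 13 mm farther back than shut.
Start: joints at [-1.203, 0.241, 0.005, 1.335, 0, 1.571], TCP at [0.18, -0.467, 0.231] pointing down, gripper open.
Joint ranges: [-2.72, 2.72], [-1.05, 1.87], [-1.09, 1.28], [-1.99, 2.15], [-1.42, 1.44], [-3.14, 3.14]. Speed limits (rad/s): [2.79, 2.79, 3.14, 3.14, 3.14, 3.14].

### API

Orientations are given as a unit quaternion [w, x, y, z].
In Python, from workcell import env gives the robot as it stands.
- The arm moves only by the tool arm_command, never from a script. Its argument "plan" is a list of rows, each an object of numbers: "tx", "ty", "tz": the shift along the world's x, y, z in m; "ax", "ay", "az": the turn, a rotation vector about the world's x, y, z in rad. A call has 1 to 5 rows; each row is the pose to reach, as a shift and turn from the pose measured when the call began; what a row does not reach only later rows make up. A row lasts 1/10 s, in which the tool goes at most 50 mm and 8.59 degrees, less where a joint would pass 70% of its speed; a pose out of reach is approached as far as the arm can. A call with a gripper value outside its range is refused whole. "grip" is the opening, from -1 (shut) to 1 (fully open), set as the call begins (left out, the last holds). The fingers move at their own pace and stop on an object; "grip_force" is the grip in N (left out, the last holds). Time passes only in rows, so rows that repeat a pose let the fingers close. It gives the time, the measured TCP pose, the force and the opening at its end, in the units of the state.
- env.get_state(): the state, without advancing time (a new reading comes with each control period).
- env.capture(name): name is "scene" or "side" or "wrist"; returns a dict with "frame" (400x640x3 uint8, red, green, blue), "vertical_fov" (degrees; the focal length in pixels is half the picture's height over the tangent of half this angle, whatever the lens; pixels are square), "cx", "cy" (the principal point, pixels), "k1" (the pictures are not rectified: a ray, as slopes to the right and down, at radius r is drawn at 1 + k1 r^2 times it, then the intrinsics apply), "cam_to_world" (4x4, takes a point from camera to world coordinates); the wrist camera has in their place "T_tool_cam" (4x4, takes a point from camera to tool coordinates, whose origin is the TCP and whose axes are the tool frame's). Camera axes: x right, y down, z forward; pixel columns grow to the right and rows downward; lengths in m; the calibration is good to about 2 mm. A picture is of the moment at which its call begins: read the wrist's pose just before it. There is no depth.
- env.close_job(): hands the job in, once; it reports no verdict.
The state is a dict: "time_s": time; "joints": joint angles; "qd": joint speeds; "tau": joint torques, N m; "position": TCP position; "ee_rot": TCP orientation; "ft_force": force on the tool from outside, world axes, zero at the start; "ft_torque": the same for the moment, N m; "grip_width": finger opening in m.
Only numpy, scipy, OpenCV 4.12 (cv2) and the standard library are available. Lean on these libraries where they do the work, as an engineer would, in place of code of your own. Each camera call takes 0.05 s, during which the arm holds its last target.

## Working session

There is one attempt and no reset: what is moved stays moved. The work goes in short steps, Python scripts to look and compute and a tool call to move; the robot and the scene stay as the last step left them, time stands still between calls to the robot, and variables do not carry over. Pictures are saved under pics/ and viewed, and the job is handed in when it is done.

Besides the shell and the picture viewer there is one more tool, called after "Emit:" as name(argument=value, ...) on one line, values as JSON. arm_command: Moves the arm, as the interface text tells. Its arguments: {"type":"object","properties":{"plan":{"type":"array"},"grip":{"type":"number"},"grip_force":{"type":"number"}},"required":["plan"]}

```bash
ls; mkdir -p pics; cat > h.py <<'E'
from workcell import env
import numpy as np, cv2, json
from scipy.spatial.transform import Rotation as R
def K(c):
    f=200/np.tan(np.radians(c["vertical_fov"])/2)
    return f
def T_of(c,st=None):
    if "cam_to_world" in c: return np.array(c["cam_to_world"])
    T=np.eye(4); q=st["ee_rot"]; 
    T[:3,:3]=R.from_quat([q[1],q[2],q[3],q[0]]).as_matrix(); T[:3,3]=st["position"]
    return T@np.array(c["T_tool_cam"])
def proj(c,T,P):
    P=np.atleast_2d(P); Q=(P-T[:3,3])@T[:3,:3]
    s=Q[:,:2]/Q[:,2:]; r2=(s**2).sum(1,keepdims=True)
    return s*(1+c["k1"]*r2)*K(c)+[c["cx"],c["cy"]]
def back(c,T,uv,z):
    uv=np.atleast_2d(np.array(uv,float)); d=(uv-[c["cx"],c["cy"]])/K(c); s=d.copy()
    for _ in range(30): s=d/(1+c["k1"]*(s**2).sum(1,keepdims=True))
    D=np.c_[s,np.ones(len(s))]@T[:3,:3].T
    t=(z-T[2,3])/D[:,2]
    return T[:3,3]+D*t[:,None]
def snap(name,fn):
    st=env.get_state(); c=env.capture(name); T=T_of(c,st)
    cv2.imwrite("pics/"+fn+".png",c["frame"][:,:,::-1])
    np.savez("pics/"+fn+".npz",T=T,**{k:v for k,v in c.items()})
    return c,T,st
def load(fn):
    d=np.load("pics/"+fn+".npz"); c={k:d[k] for k in d.files}
    return c,c["T"]
E
python3 - <<'E'
from h import *
print(env.get_state())
for n in("scene","side","wrist"):
    c,T,s=snap(n,n+"0"); print(n,c["vertical_fov"],c["cx"],c["cy"],c["k1"],T.round(3).tolist())
    if n=="wrist": print(c["T_tool_cam"])
E
```

```text
pics
{'time_s': 0.0, 'joints': array([-1.20300518e+00,  2.41418623e-01,  3.73247253e-03,  1.33519402e+00,
       -1.98539964e-05,  1.57079880e+00]), 'qd': array([-7.71479678e-04,  7.91772001e-04, -7.92817759e-05, -5.11340851e-04,
       -1.38253033e-03, -2.11388247e-04]), 'tau': array([-6.36701043e-04, -3.72318506e+01,  2.52407330e+01,  1.68482558e-02,
       -1.02596548e-04,  5.37773943e-06]), 'position': array([ 0.17954687, -0.4659799 ,  0.23041328]), 'ee_rot': array([ 0.58341014, -0.58258789,  0.40075089, -0.39952807]), 'ft_force': array([-0.64913109,  0.2203507 , -0.50221895]), 'ft_torque': array([-0.00653   ,  0.04989594,  0.04896155]), 'grip_width': 0.08517090622110003}
scene 46.75721117518747 320.9842912860527 201.63507729149669 -0.11969938622908412 [[0.604, 0.63, -0.488, 1.167], [0.797, -0.483, 0.363, -0.448], [-0.007, -0.608, -0.794, 1.048], [0.0, 0.0, 0.0, 1.0]]
side 44.65022301267002 323.5016641267266 201.88223080797292 -0.04912122381079145 [[-0.998, -0.022, 0.057, 0.493], [-0.059, 0.573, -0.818, 1.015], [-0.015, -0.819, -0.573, 0.746], [0.0, 0.0, 0.0, 1.0]]
wrist 69.36479859791102 317.48692749779013 201.22644164112276 -0.04325320789019157 [[0.359, -0.887, -0.289, 0.254], [-0.933, -0.342, -0.109, -0.439], [-0.002, 0.309, -0.951, 0.372], [0.0, 0.0, 0.0, 1.0]]
[[ 9.99999870e-01 -2.19952441e-04 -4.59055365e-04  1.34679352e-03]
 [ 3.68593378e-04 -3.09085239e-01  9.51034268e-01 -1.41961590e-01]
 [-3.51069546e-04 -9.51034314e-01 -3.09085118e-01  7.92358796e-02]
 [ 0.00000000e+00  0.00000000e+00  0.00000000e+00  1.00000000e+00]]
```

View images.

View pics/scene0.png

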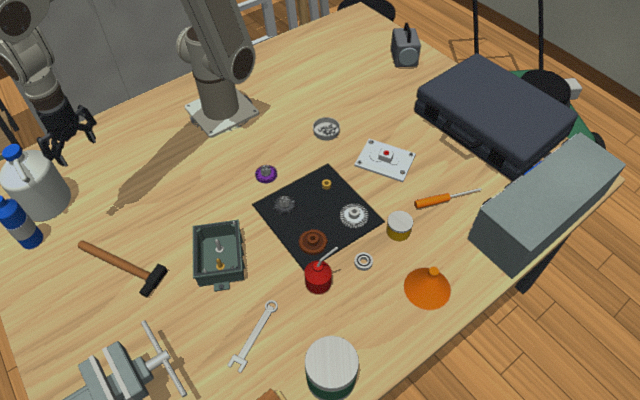

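View pics/side0.png

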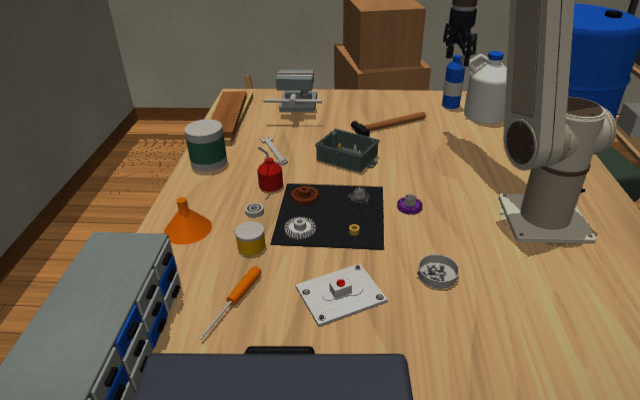

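View pics/wrist0.png

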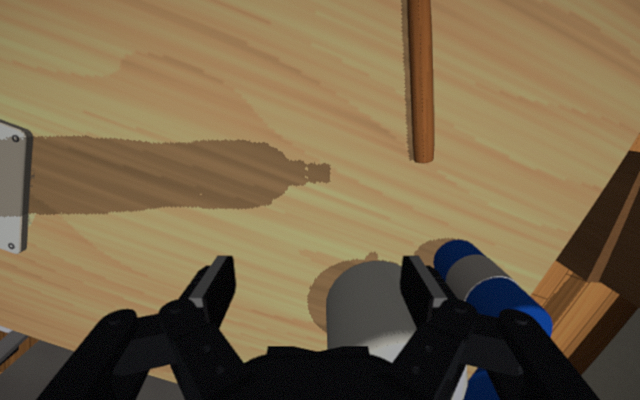

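Scene view: housing ~(218,255), cluster (284,204), spacer (326,184), bright gear (353,215), worn gear (313,240), cover (385,160), tin (399,226), oil can (318,277). Purple decoy at (266,173). I get coarse positions first.

```bash
python3 - <<'E'
from h import *
def show(n,d):
    c,T=load(n)
    for k,(uv,z) in d.items(): print(n,k,back(c,T,[uv],z)[0].round(3))
show("scene0",dict(cluster=((284,199),.035),spacer=((326,181),.019),gear=((353,209),.029),worn=((313,234),.029),block=((386,154),.032),tin=((399,217),.05),oil=((318,268),.086),purple=((266,169),.03),outs=((220,239),.052),idl=((219,262),.044)))
show("side0",dict(cluster=((358,193),.035),spacer=((354,227),.019),gear=((300,224),.029),worn=((305,190),.029),block=((341,284),.032),tin=((250,231),.05),oil=((270,165),.086),purple=((409,200),.03)))
for n,b in(("scene0",(180,200,280,300)),("side0",(300,110,400,190))):
    im=cv2.imread(f"pics/{n}.png")[b[1]:b[3],b[0]:b[2]]; cv2.imwrite(f"pics/{n}_h.png",cv2.resize(im,None,fx=6,fy=6,interpolation=cv2.INTER_CUBIC))
E
```

```text
scene0 cluster [ 0.474 -0.06   0.035]
scene0 spacer [0.483 0.08  0.019]
scene0 gear [0.614 0.073 0.029]
scene0 worn [ 0.613 -0.063  0.029]
scene0 block [0.517 0.281 0.032]
scene0 tin [0.72  0.142 0.05 ]
scene0 oil [ 0.729 -0.133  0.086]
scene0 purple [ 0.346 -0.038  0.03 ]
scene0 outs [ 0.493 -0.272  0.052]
scene0 idl [ 0.546 -0.307  0.044]
side0 cluster [ 0.476 -0.043  0.035]
side0 spacer [0.485 0.081 0.019]
side0 gear [0.615 0.087 0.029]
side0 worn [ 0.616 -0.061  0.029]
side0 block [0.51  0.29  0.032]
side0 tin [0.724 0.146 0.05 ]
side0 oil [ 0.711 -0.092  0.086]
side0 purple [ 0.344 -0.023  0.03 ]
```

View pics/scene0_h.png

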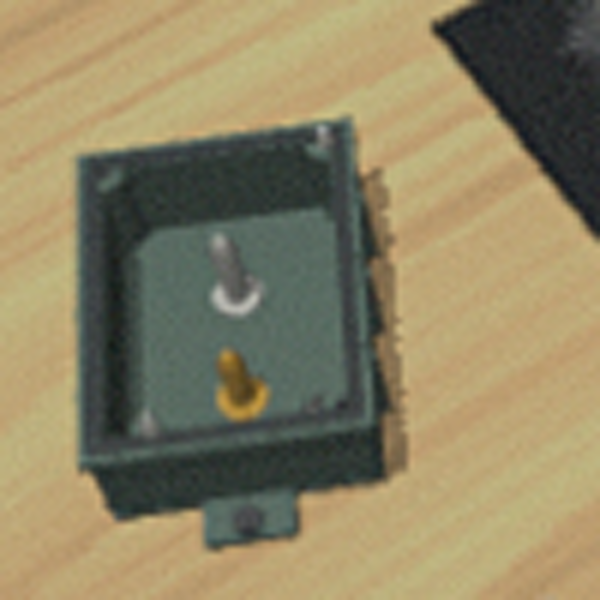

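View pics/side0_h.png

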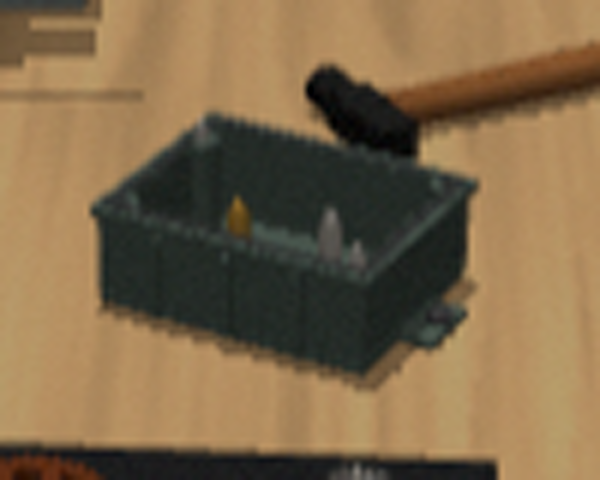

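Emit:
arm_command(plan=[{"tx": 0.04,"ty": 0.022},{"tx": 0.08,"ty": 0.044},{"tx": 0.12,"ty": 0.066},{"tx": 0.16,"ty": 0.088},{"tx": 0.2,"ty": 0.11}])

```text
invalid input at $.plan[0]: expected keys tx, ty, tz, ax, ay, az
```

Emit:
arm_command(plan=[{"tx": 0.04,"ty": 0.022},{"tx": 0.08,"ty": 0.044},{"tx": 0.08,"ty": 0.044},{"tx": 0.08,"ty": 0.044}])

```text
invalid input at $.plan[0]: expected keys tx, ty, tz, ax, ay, az
```

```bash
python3 - <<'E'
from h import *
c,T,s=snap("wrist","w1"); print(s["position"],s["joints"],s["ft_force"],s["time_s"])
E
```

```text
[ 0.17961104 -0.46611114  0.23062504] [-1.20299809e+00  2.41236842e-01  4.04945836e-03  1.33522223e+00
  1.03101201e-05  1.57082767e+00] [-0.23728587 -0.30116725 -0.14910668] 0.15
```

View pics/w1.png

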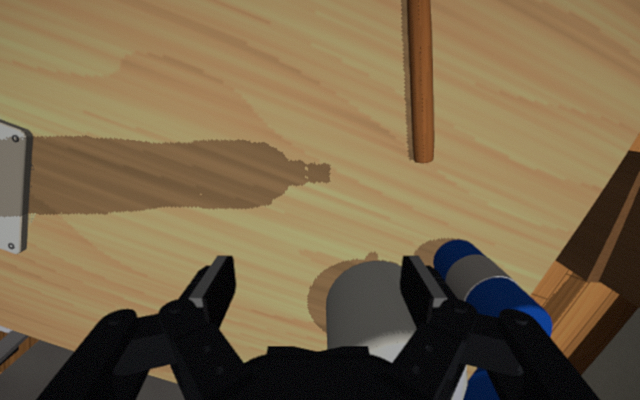

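All six keys are required.

Emit:
arm_command(plan=[{"tx": 0.04,"ty": 0.022,"tz": 0,"ax": 0,"ay": 0,"az": 0},{"tx": 0.08,"ty": 0.044,"tz": 0,"ax": 0,"ay": 0,"az": 0},{"tx": 0.12,"ty": 0.066,"tz": 0,"ax": 0,"ay": 0,"az": 0},{"tx": 0.16,"ty": 0.088,"tz": 0,"ax": 0,"ay": 0,"az": 0},{"tx": 0.2,"ty": 0.11,"tz": 0,"ax": 0,"ay": 0,"az": 0}])

```text
time_s: 0.7
position: [0.3809, -0.3551, 0.2306]
ee_rot: [0.583, -0.583, 0.401, -0.4]
ft_force: [0.3, -0.9, 0.2]
grip_width: 0.0852
```

Emit:
arm_command(plan=[{"tx": 0.04,"ty": 0.022,"tz": 0,"ax": 0,"ay": 0,"az": 0},{"tx": 0.08,"ty": 0.044,"tz": 0,"ax": 0,"ay": 0,"az": 0},{"tx": 0.09,"ty": 0.05,"tz": 0,"ax": 0,"ay": 0,"az": 0},{"tx": 0.09,"ty": 0.05,"tz": 0,"ax": 0,"ay": 0,"az": 0},{"tx": 0.09,"ty": 0.05,"tz": 0,"ax": 0,"ay": 0,"az": 0}])

```text
time_s: 1.2
position: [0.47, -0.3053, 0.2303]
ee_rot: [-0.583, 0.583, -0.401, 0.399]
ft_force: [-0.2, 0.8, 0.6]
grip_width: 0.0853
```

```bash
python3 - <<'E'
from h import *
c,T,s=snap("wrist","w2"); print(s["position"],s["joints"],s["ft_force"],s["time_s"])
E
```

```text
[ 0.47003087 -0.30531525  0.23028357] [-5.76090180e-01  3.64165246e-01  1.73117055e-01  1.38223845e+00
  3.94237408e-05  2.19821122e+00] [-0.21710973  0.82699118  0.58768326] 1.2
```

View pics/w2.png

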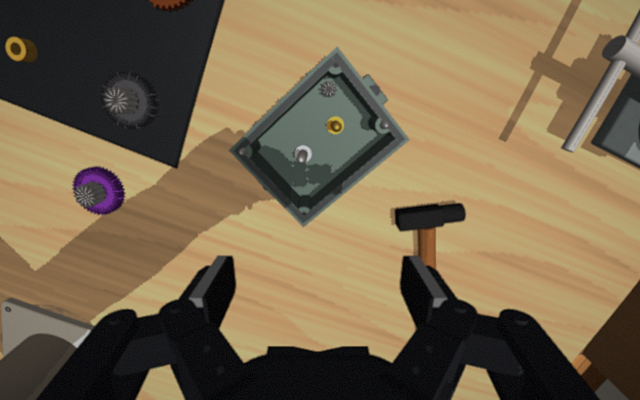

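```bash
python3 - <<'E'
import cv2
im=cv2.imread("pics/w2.png")
cv2.imwrite("pics/w2h.png",cv2.resize(im[40:235,225:415],None,fx=3.1,fy=3.05,interpolation=cv2.INTER_CUBIC)); 
cv2.imwrite("pics/w2c.png",cv2.resize(im[20:220,0:180],None,fx=3,fy=3,interpolation=cv2.INTER_CUBIC))
E
```

```text
(no output)
```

View pics/w2h.png

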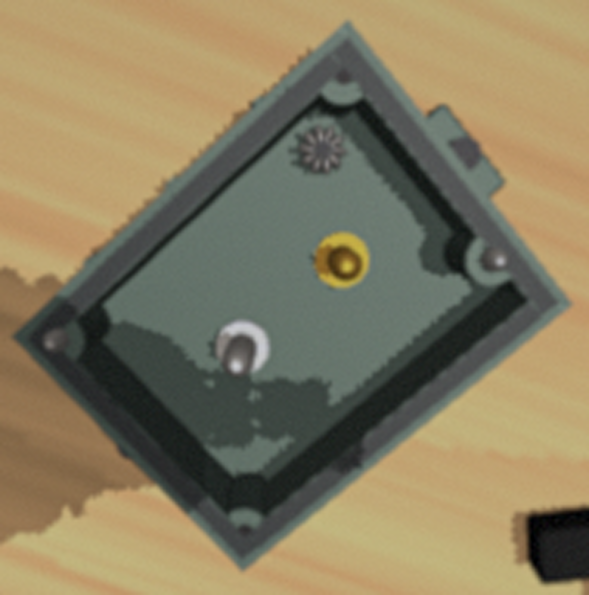

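View pics/w2c.png

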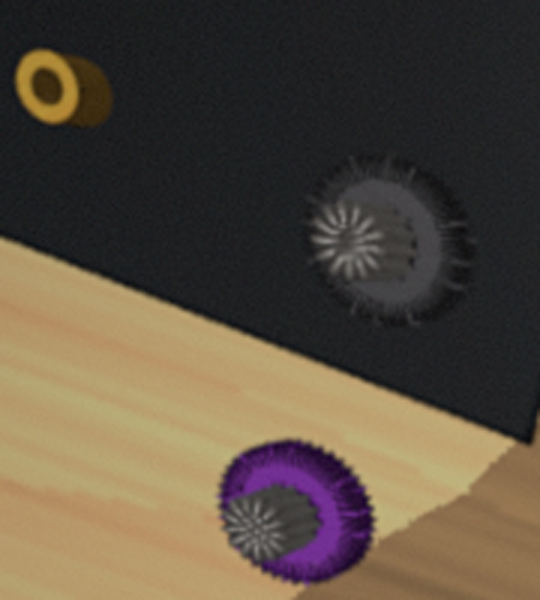

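```bash
cat > fith.py <<'E'
from h import *
from scipy.optimize import least_squares
def fit(name,pts,x0=(0.52,-0.285,-0.5)):
    c,T=load(name)
    L=np.array([p[0] for p in pts],float)/1000; uv=np.array([p[1] for p in pts],float)
    def W(p):
        ca,sa=np.cos(p[2]),np.sin(p[2]); return np.c_[p[0]+ca*L[:,0]-sa*L[:,1],p[1]+sa*L[:,0]+ca*L[:,1],L[:,2]]
    f=lambda p:(proj(c,T,W(p))-uv).ravel()
    r=least_squares(f,x0,loss="soft_l1"); return r.x,f(r.x).reshape(-1,2)
E
python3 - <<'E'
from fith import *
z=lambda u,v:(u/3.1+225,v/3.05+40)
P=[((78,61,56),z(348,22)),((78,-61,56),z(570,300)),((-78,61,56),z(15,337)),((-78,-61,56),z(243,570)),
((-66,49,68),z(54,341)),((66,-30,68),z(498,260)),((-26,0,52),z(237,361)),((-26,0,8),z(242,347)),((27,0,8),z(342,260)),((27,0,44),z(343,264))]
p,e=fit("w2",P); print(p); print(e.round(1))
c,T=load("w2")
for k,uv,zz in(("spacer",(47/3,20+87/3),.019),("cluster",(347/3,20+242/3),.035),("purple",(255/3,20+530/3),.03)): print(k,back(c,T,[uv],zz)[0])
ca,sa=np.cos(p[2]),np.sin(p[2])
for x,y in((-26,0),(27,0),(-66,49),(66,-30)): print(x,y,p[0]+ca*x/1e3-sa*y/1e3,p[1]+sa*x/1e3+ca*y/1e3)
E
```

```text
[ 0.50904822 -0.29261991 -0.47950914]
[[-0.3 -1.8]
 [ 1.3  0.7]
 [-1.5 -0.4]
 [ 0.   0.4]
 [-1.4  0.8]
 [ 0.8 -0.2]
 [-0.3  1.2]
 [ 0.1 -0.3]
 [-0.2 -0.4]
 [ 1.4  0.2]]
spacer [0.48463132 0.07687713 0.019     ]
cluster [ 0.47134575 -0.06091488  0.035     ]
purple [ 0.33897513 -0.03788892  0.03      ]
-26 0 0.48598046355941943 -0.28062497511131357
27 0 0.5330032023580389 -0.3050761925835951
-66 49 0.47309744665747633 -0.2186973732240755
66 -30 0.5537645285651656 -0.34968524249637933
```

Emit:
arm_command(plan=[{"tx": -0.014,"ty": 0.043,"tz": 0,"ax": 0,"ay": 0,"az": 0},{"tx": -0.028,"ty": 0.086,"tz": 0,"ax": 0,"ay": 0,"az": 0},{"tx": -0.042,"ty": 0.13,"tz": 0,"ax": 0,"ay": 0,"az": 0},{"tx": -0.056,"ty": 0.173,"tz": 0,"ax": 0,"ay": 0,"az": 0},{"tx": -0.07,"ty": 0.215,"tz": 0,"ax": 0,"ay": 0,"az": 0}])

```text
time_s: 1.75
position: [0.3978, -0.0907, 0.2307]
ee_rot: [0.582, -0.582, 0.402, -0.401]
ft_force: [1.2, -0.6, -0.1]
grip_width: 0.0851
```

Emit:
arm_command(plan=[{"tx": 0,"ty": 0,"tz": 0,"ax": 0,"ay": 0,"az": 0},{"tx": 0,"ty": 0,"tz": 0,"ax": 0,"ay": 0,"az": 0}])

```text
time_s: 1.95
position: [0.3968, -0.091, 0.2313]
ee_rot: [0.582, -0.582, 0.402, -0.402]
ft_force: [1.0, -0.1, -0.4]
grip_width: 0.0854
```

```bash
python3 - <<'E'
from h import *
c,T,s=snap("wrist","w3"); print(s["position"],s["joints"],s["ft_force"],s["time_s"])
E
```

```text
[ 0.39678822 -0.0910445   0.23127532] [-2.25673943e-01  5.64265135e-02 -2.14498998e-01  1.29983398e+00
  1.67026625e-04  2.55389472e+00] [ 0.97298297 -0.0703913  -0.3628468 ] 1.95
```

View pics/w3.png

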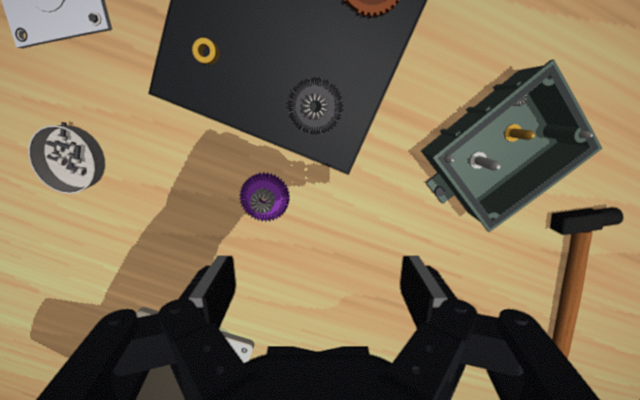

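```bash
python3 - <<'E'
from h import *
im=cv2.imread("pics/w3.png")
a=cv2.resize(im[20:80,170:240],None,fx=5,fy=5,interpolation=cv2.INTER_CUBIC); b=cv2.resize(im[65:145,275:355],None,fx=4.5,fy=4.5,interpolation=cv2.INTER_CUBIC)
h=max(a.shape[0],b.shape[0]); o=np.zeros((h,a.shape[1]+b.shape[1],3),np.uint8); o[:a.shape[0],:a.shape[1]]=a; o[:b.shape[0],a.shape[1]:]=b
cv2.imwrite("pics/w3z.png",o); print(a.shape)
E
```

```text
(300, 350, 3)
```

View pics/w3z.png

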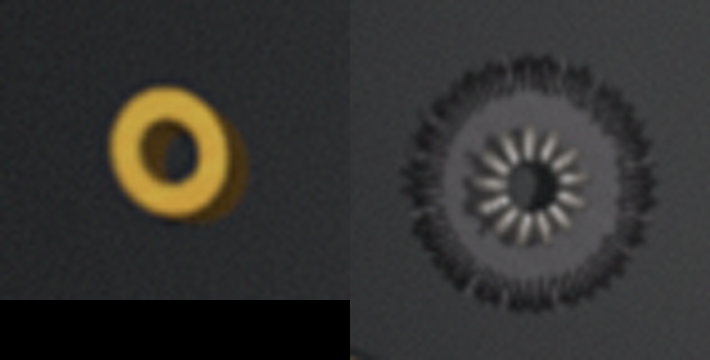

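```bash
python3 - <<'E'
from h import *
c,T=load("w3")
print(back(c,T,[(203.8,50.2)],.019),back(c,T,[(314.8,106.3)],.035))
from fith import fit
E
```

```text
[[0.48496923 0.07724726 0.019     ]] [[ 0.47170582 -0.06074456  0.035     ]]
```

Emit:
arm_command(plan=[{"tx": 0.02,"ty": 0.037,"tz": -0.02,"ax": 0,"ay": 0,"az": 0},{"tx": 0.04,"ty": 0.075,"tz": -0.04,"ax": 0,"ay": 0,"az": 0},{"tx": 0.06,"ty": 0.113,"tz": -0.06,"ax": 0,"ay": 0,"az": 0},{"tx": 0.08,"ty": 0.151,"tz": -0.08,"ax": 0,"ay": 0,"az": 0},{"tx": 0.088,"ty": 0.168,"tz": -0.1,"ax": 0,"ay": 0,"az": 0}], grip=0.2)

```text
time_s: 2.5
position: [0.4883, 0.0773, 0.1302]
ee_rot: [0.582, -0.581, 0.402, -0.403]
ft_force: [0.2, -0.3, 1.1]
grip_width: 0.0511
```

Emit:
arm_command(plan=[{"tx": 0,"ty": 0,"tz": -0.04,"ax": 0,"ay": 0,"az": 0},{"tx": 0,"ty": 0,"tz": -0.07,"ax": 0,"ay": 0,"az": 0},{"tx": 0,"ty": 0,"tz": -0.07,"ax": 0,"ay": 0,"az": 0}])

```text
time_s: 2.8
position: [0.4851, 0.0752, 0.0558]
ee_rot: [-0.579, 0.583, -0.405, 0.401]
ft_force: [-0.6, -0.3, -0.2]
grip_width: 0.0515
```

```bash
python3 - <<'E'
from h import *
c,T,s=snap("wrist","w4"); print(s["position"],s["joints"],s["ft_force"],s["time_s"],s["grip_width"])
print(proj(c,T,[[.4848,.077,.019],[*s["position"]]]))
E
```

```text
[0.48514533 0.07518331 0.05582814] [ 1.53652706e-01  3.80188232e-01 -2.93907174e-01  9.03881924e-01
  1.53634948e-04  2.93777703e+00] [-0.63079145 -0.33823813 -0.18567054] 2.8 0.05146431604750922
[[313.00026926 230.31825256]
 [315.19152239 258.20212413]]
```

View pics/w4.png

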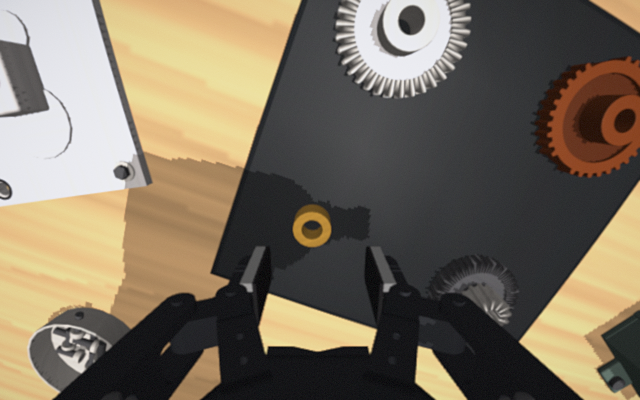

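Emit:
arm_command(plan=[{"tx": 0,"ty": 0.002,"tz": -0.025,"ax": 0,"ay": 0,"az": 0},{"tx": 0,"ty": 0.002,"tz": -0.045,"ax": 0,"ay": 0,"az": 0},{"tx": 0,"ty": 0.002,"tz": -0.0495,"ax": 0,"ay": 0,"az": 0},{"tx": 0,"ty": 0.002,"tz": -0.0495,"ax": 0,"ay": 0,"az": 0}])

```text
time_s: 3.25
position: [0.4879, 0.0768, 0.0097]
ee_rot: [-0.58, 0.581, -0.404, 0.403]
ft_force: [0.2, -0.3, 0.2]
grip_width: 0.0512
```

Emit:
arm_command(plan=[{"tx": 0,"ty": 0,"tz": 0,"ax": 0,"ay": 0,"az": 0},{"tx": 0,"ty": 0,"tz": 0,"ax": 0,"ay": 0,"az": 0},{"tx": 0,"ty": 0,"tz": 0,"ax": 0,"ay": 0,"az": 0},{"tx": 0,"ty": 0,"tz": 0,"ax": 0,"ay": 0,"az": 0}], grip=-0.6, grip_force=40)

```text
time_s: 3.65
position: [0.4897, 0.0768, 0.0119]
ee_rot: [0.581, -0.58, 0.403, -0.404]
ft_force: [-0.3, -0.8, 5.1]
grip_width: 0.0238
```

```bash
python3 - <<'E'
from h import *
c,T,s=snap("wrist","w5"); print(s["position"],s["ft_force"],s["ft_torque"],s["qd"],s["time_s"],s["grip_width"])
c,T,s=snap("wrist","w5b"); print(s["position"],s["ft_force"],s["ft_torque"],s["time_s"],s["grip_width"])
E
```

```text
[0.48974309 0.07677179 0.01187986] [-0.27739766 -0.78136628  5.08982413] [-0.15377964  0.09850267  0.00232547] [ 0.00046647 -0.00046757 -0.00117104 -0.000423   -0.00220194 -0.00066738] 3.65 0.023752702544799626
[0.48976074 0.07678092 0.01187715] [ 0.28443958 -0.75126956  5.03382411] [-0.18807256  0.13782853 -0.0816986 ] 3.7 0.023714282248479244
```

View pics/w5.png

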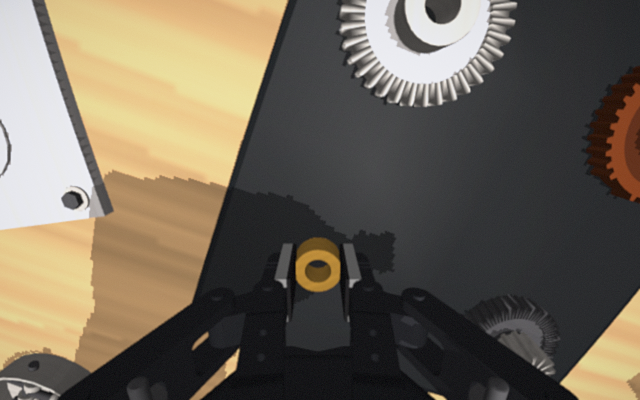

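Emit:
arm_command(plan=[{"tx": 0,"ty": 0,"tz": 0.03,"ax": 0,"ay": 0,"az": 0},{"tx": 0,"ty": 0,"tz": 0.07,"ax": 0,"ay": 0,"az": 0},{"tx": 0,"ty": 0,"tz": 0.1,"ax": 0,"ay": 0,"az": 0},{"tx": 0,"ty": 0,"tz": 0.1,"ax": 0,"ay": 0,"az": 0}])

```text
time_s: 4.15
position: [0.4939, 0.0774, 0.1177]
ee_rot: [0.584, -0.577, 0.4, -0.407]
ft_force: [0.7, -0.8, -0.1]
grip_width: 0.0236
```

```bash
python3 - <<'E'
from h import *
c,T,s=snap("wrist","w6"); print(s["position"],s["ee_rot"],s["ft_force"],s["ft_torque"],s["time_s"],s["grip_width"])
E
```

```text
[0.49388413 0.07744007 0.1176869 ] [ 0.58378896 -0.57735648  0.39997245 -0.40727384] [ 0.67615235 -0.80784213 -0.07876116] [ 0.00294246 -0.00976231  0.03735079] 4.15 0.023588296230767178
```

View pics/w6.png

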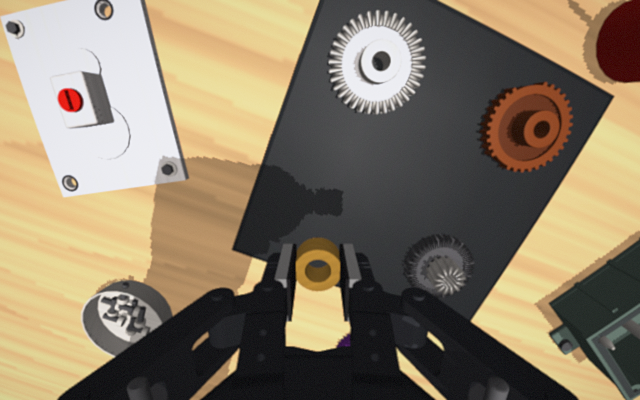

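```bash
cat >> h.py <<'E'
def mat(s):
    q=s["ee_rot"]; return R.from_quat([q[1],q[2],q[3],q[0]])
def tilt(s,yaw=None):
    """rotvec (world) making tool y = -z world; yaw = desired angle of tool x"""
    M=mat(s).as_matrix()
    x=M[:,0]; a=np.arctan2(x[1],x[0]) if yaw is None else yaw
    X=np.array([np.cos(a),np.sin(a),0]); Y=np.array([0,0,-1.]); Z=np.cross(X,Y)
    D=np.c_[X,Y,Z]; return R.from_matrix(D@M.T).as_rotvec().round(4), a
E
python3 - <<'E'
from h import *
im=cv2.imread("pics/w6.png"); cv2.imwrite("pics/w6z.png",cv2.resize(im[225:305,260:380],None,fx=5,fy=5,interpolation=cv2.INTER_CUBIC))
c,T=load("w6"); s=env.get_state()
print(tilt(s))
w=back(c,T,[(318,270)],.1248)[0]; print(w, mat(s).inv().apply(w-s["position"]))
E
```

```text
(array([-0.0009,  0.0097, -0.    ]), np.float64(-1.215068069001929))
[0.49140548 0.07490007 0.1248    ] [ 0.00182705 -0.0095308  -0.00151745]
```

View pics/w6z.png

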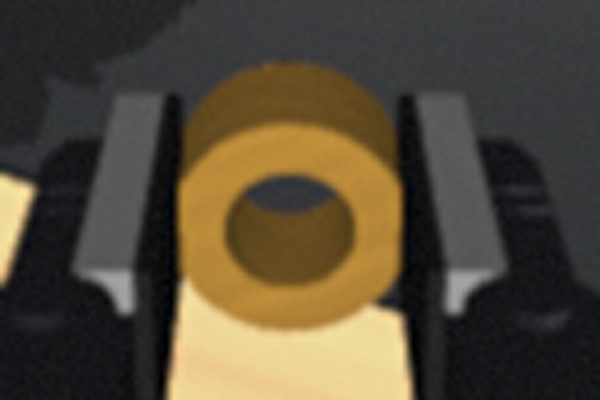

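```bash
cat > held.py <<'E'
from h import *
from scipy.optimize import least_squares
def ext(c,Tt,ctr,r):
    a=np.linspace(0,2*np.pi,180); P=np.array(ctr)+np.c_[r*np.cos(a),0*a,r*np.sin(a)]
    q=proj(c,Tt,P); return q[:,0].min(),q[:,0].max(),q[:,1].min(),q[:,1].max()
def fitc(c,items,x0=(0,-.005,0)):
    """items: (dy, r, (l,r,t,b) with None)"""
    Tt=np.array(c["T_tool_cam"])
    def f(p):
        e=[]
        for dy,r,m in items:
            x=ext(c,Tt,(p[0],p[1]+dy,p[2]),r); e+=[a-b for a,b in zip(x,m) if b is not None]
        return e
    r=least_squares(f,x0,x_scale=.01,diff_step=1e-3); return r.x,np.round(f(r.x),1)
E
python3 - <<'E'
from held import *
c,T=load("w6"); z=lambda a,b,t,d:(260+a/5 if a else None,260+b/5 if b else None,225+t/5 if t else None,225+d/5 if d else None)
print(fitc(c,[(0,.013,z(179,405,122,329)),(0,.007,z(225,356,173,287)),(.016,.013,z(None,None,62,None))]))
E
```

```text
(array([ 0.00168842, -0.00133591, -0.00724455]), array([-0.9,  0.6,  0.6, -0.1,  0.7, -0.4,  0.2, -0.7, -0. ]))
```

```bash
python3 - <<'E'
from held import *
im=cv2.imread("pics/w5.png"); cv2.imwrite("pics/w5z.png",cv2.resize(im[225:305,260:380],None,fx=5,fy=5,interpolation=cv2.INTER_CUBIC))
c,T=load("w6"); z=lambda a,b,t,d:(260+a/5 if a else None,260+b/5 if b else None,225+t/5 if t else None,225+d/5 if d else None)
it=[(0,.013,z(179,405,122,329)),(0,.007,z(225,356,173,287)),(.016,.013,z(None,None,62,None))]
Tt=np.array(c["T_tool_cam"])
for y in(-.0071,-.004,-.0013):
    f=lambda p:[a-b for dy,r,m in it for a,b in zip(ext(c,Tt,(p[0],y+dy,p[1]),r),m) if b is not None]
    r=least_squares(f,(0,0),x_scale=.01,diff_step=1e-3);print(y,r.x,np.round(f(r.x),1))
E
```

```text
-0.0071 [ 0.00167452 -0.00390183] [-1.9  1.6  0.   1.1  0.1  0.2  0.   0.1 -1.1]
-0.004 [ 0.001682   -0.00569936] [-1.4  1.1  0.3  0.4  0.4 -0.1  0.1 -0.3 -0.5]
-0.0013 [ 0.00168851 -0.00726539] [-0.9  0.6  0.6 -0.1  0.7 -0.4  0.2 -0.7 -0. ]
```

View pics/w5z.png

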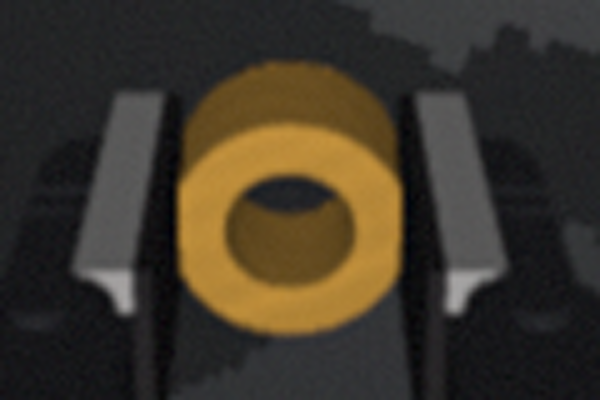

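Emit:
arm_command(plan=[{"tx": -0.001,"ty": -0.04,"tz": 0.01,"ax": 0,"ay": 0.002,"az": 0},{"tx": -0.002,"ty": -0.085,"tz": 0.015,"ax": 0,"ay": 0.005,"az": 0},{"tx": -0.003,"ty": -0.13,"tz": 0.015,"ax": 0,"ay": 0.01,"az": 0},{"tx": -0.004,"ty": -0.175,"tz": 0.015,"ax": 0,"ay": 0.01,"az": 0},{"tx": -0.005,"ty": -0.22,"tz": 0.015,"ax": 0,"ay": 0.01,"az": 0}])

```text
time_s: 4.7
position: [0.4863, -0.1443, 0.1295]
ee_rot: [0.581, -0.581, 0.404, -0.403]
ft_force: [0.9, -0.7, -0.2]
grip_width: 0.0234
```

Emit:
arm_command(plan=[{"tx": 0,"ty": -0.04,"tz": 0,"ax": 0,"ay": 0,"az": 0},{"tx": 0,"ty": -0.08,"tz": 0,"ax": 0,"ay": 0,"az": 0},{"tx": 0,"ty": -0.105,"tz": 0,"ax": 0,"ay": 0,"az": 0},{"tx": 0,"ty": -0.105,"tz": 0,"ax": 0,"ay": 0,"az": 0},{"tx": 0,"ty": -0.105,"tz": 0,"ax": 0,"ay": 0,"az": 0}])

```text
time_s: 5.2
position: [0.4853, -0.2492, 0.1283]
ee_rot: [0.58, -0.58, 0.406, -0.402]
ft_force: [-0.3, 0.8, -0.5]
grip_width: 0.0235
```

```bash
python3 - <<'E'
from h import *
c,T,s=snap("wrist","w7"); print(s["position"],tilt(s),s["ft_force"],s["time_s"],s["grip_width"])
E
```

```text
[ 0.48532343 -0.24923401  0.12829124] (array([-0.0029, -0.0037, -0.    ]), np.float64(-1.2160631743643755)) [-0.31144336  0.79974797 -0.48191148] 5.2 0.023459453776921404
```

View pics/w7.png

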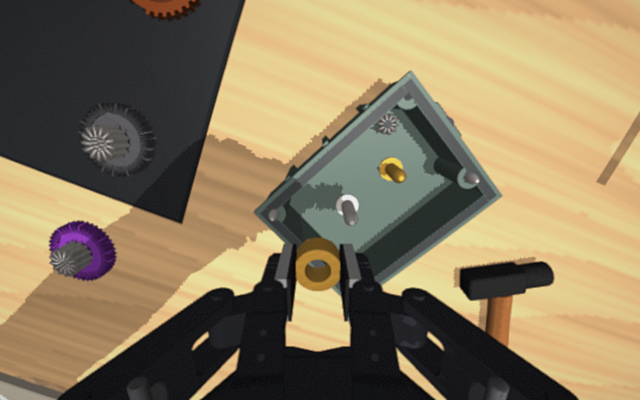

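```bash
python3 - <<'E'
import cv2
im=cv2.imread("pics/w7.png")
cv2.imwrite("pics/w7z.png",cv2.resize(im[65:225,250:505],None,fx=3,fy=3,interpolation=cv2.INTER_CUBIC))
E
```

View pics/w7z.png

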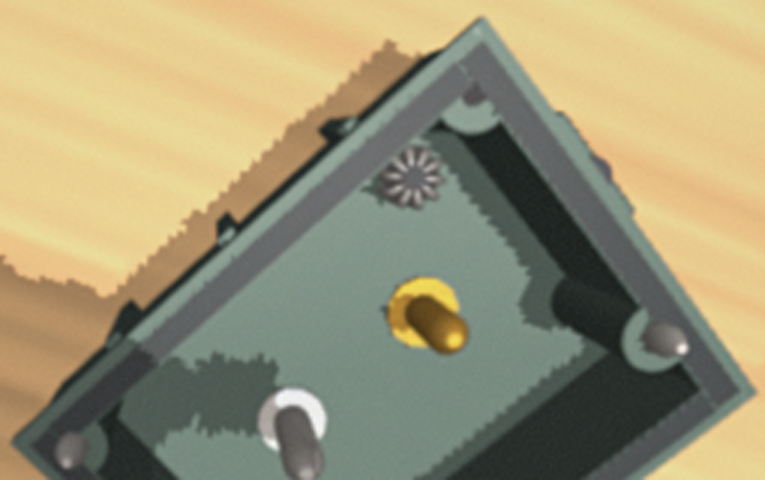

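```bash
python3 - <<'E'
from fith import *
z=lambda u,v:(u/3+250,v/3+65)
P=[((78,61,56),z(482,17)),((78,-61,56),z(757,393)),((-78,61,56),z(13,440)),
((-66,49,68),z(67,462)),((66,-30,68),z(684,348)),((-26,0,8),z(292,422)),((27,0,8),z(424,313)),((27,0,44),z(458,346)),((48,36,23),z(412,176))]
p,e=fit("w7",P); print(p); print(e.round(1))
ca,sa=np.cos(p[2]),np.sin(p[2])
for x,y in((-26,0),(27,0),(-66,49),(66,-30)): print(x,y,p[0]+ca*x/1e3-sa*y/1e3,p[1]+sa*x/1e3+ca*y/1e3)
E
```

```text
[ 0.50857995 -0.29243098 -0.48078348]
[[ 0.9 -0.9]
 [ 1.2  0.1]
 [-1.4  1.2]
 [-0.3  0.5]
 [-0.2  0.2]
 [-0.1 -0.1]
 [-0.3 -0.2]
 [-1.  -1.9]
 [ 1.4  1. ]]
-26 0 0.485527490957611 -0.2804066522802758
27 0 0.5325190323254338 -0.3049177730191606
-66 49 0.47272340155180803 -0.21846268328822457
66 -30 0.5532234944231422 -0.34955324377107
```

Emit:
arm_command(plan=[{"tx": 0.0035,"ty": -0.0284,"tz": 0,"ax": -0.002,"ay": -0.003,"az": 0},{"tx": 0.0035,"ty": -0.0284,"tz": -0.03,"ax": -0.003,"ay": -0.004,"az": 0},{"tx": 0.0035,"ty": -0.0284,"tz": -0.054,"ax": -0.003,"ay": -0.004,"az": 0},{"tx": 0.0035,"ty": -0.0284,"tz": -0.054,"ax": -0.003,"ay": -0.004,"az": 0}])

```text
time_s: 5.65
position: [0.4862, -0.2739, 0.0708]
ee_rot: [-0.581, 0.581, -0.406, 0.4]
ft_force: [-0.1, 0.9, 0.1]
grip_width: 0.0235
```

```bash
python3 - <<'E'
from h import *
c,T,s=snap("wrist","w8"); print(s["position"],tilt(s),s["ft_force"],s["time_s"],s["grip_width"])
im=cv2.imread("pics/w8.png"); cv2.imwrite("pics/w8z.png",cv2.resize(im[170:310,240:400],None,fx=4.5,fy=4.2,interpolation=cv2.INTER_CUBIC))
E
```

```text
[ 0.48621027 -0.27386931  0.07084103] (array([-0.0043, -0.0069, -0.    ]), np.float64(-1.2128166862159868)) [-0.1117036   0.92488519  0.06582143] 5.65 0.02354515962350969
```

View pics/w8z.png

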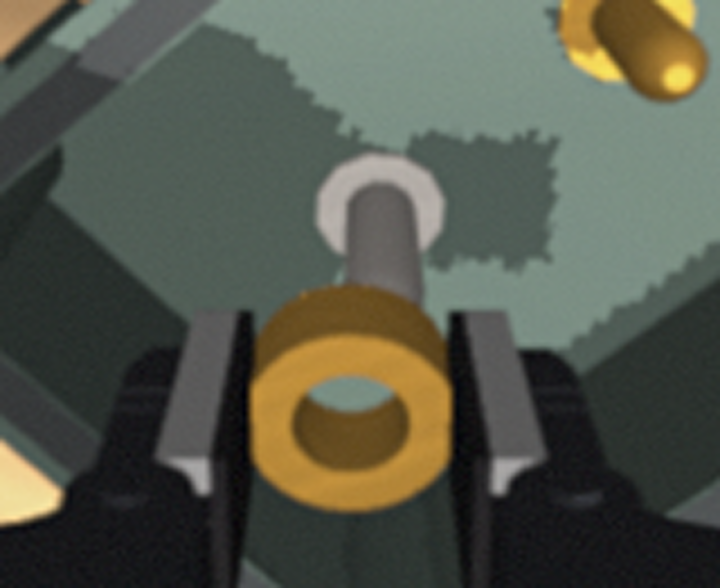

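Emit:
arm_command(plan=[{"tx": 0.0028,"ty": -0.004,"tz": -0.001,"ax": -0.004,"ay": -0.007,"az": 0},{"tx": 0.0028,"ty": -0.004,"tz": -0.001,"ax": -0.004,"ay": -0.007,"az": 0},{"tx": 0.0028,"ty": -0.004,"tz": -0.001,"ax": -0.004,"ay": -0.007,"az": 0}])

```text
time_s: 6.0
position: [0.4912, -0.2789, 0.0731]
ee_rot: [0.581, -0.581, 0.401, -0.405]
ft_force: [0.5, -0.3, -0.2]
grip_width: 0.0234
```

```bash
python3 - <<'E'
from h import *
c,T,s=snap("wrist","w9"); print(s["position"],tilt(s),s["ft_force"],s["time_s"],s["grip_width"])
im=cv2.imread("pics/w9.png"); cv2.imwrite("pics/w9z.png",cv2.resize(im[170:310,240:400],None,fx=4.5,fy=4.2,interpolation=cv2.INTER_CUBIC))
E
```

```text
[ 0.49123383 -0.27885175  0.07313477] (array([ 0.0026,  0.005 , -0.    ]), np.float64(-1.2123665638288417)) [ 0.48069276 -0.32490817 -0.18576212] 6.0 0.023360277635732545
```

View pics/w9z.png

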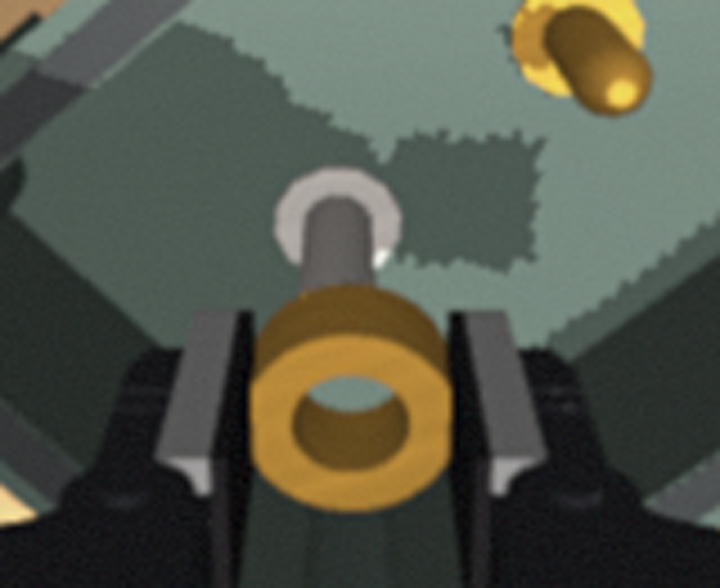

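```bash
python3 - <<'E'
from h import *
for i in range(4):
    s=env.get_state(); print(s["position"],tilt(s)[0],np.abs(s["qd"]).max().round(4)); env.capture("wrist")
E
```

```text
[ 0.49107457 -0.27889243  0.0730019 ] [ 0.0025  0.0048 -0.    ] 0.0044
[ 0.49090128 -0.27886819  0.07280547] [ 0.0023  0.0045 -0.    ] 0.0037
[ 0.49072614 -0.27883779  0.07261481] [ 0.0021  0.0041 -0.    ] 0.0054
[ 0.49061053 -0.27881808  0.07242768] [ 0.0019  0.0039 -0.    ] 0.0035
```

Emit:
arm_command(plan=[{"tx": -0.0015,"ty": 0.001,"tz": -0.002,"ax": 0.002,"ay": 0.004,"az": 0},{"tx": -0.0015,"ty": 0.001,"tz": -0.004,"ax": 0.002,"ay": 0.004,"az": 0},{"tx": -0.0015,"ty": 0.001,"tz": -0.006,"ax": 0.002,"ay": 0.004,"az": 0},{"tx": -0.0015,"ty": 0.001,"tz": -0.008,"ax": 0.002,"ay": 0.004,"az": 0},{"tx": -0.0015,"ty": 0.001,"tz": -0.009,"ax": 0.002,"ay": 0.004,"az": 0}])

```text
time_s: 6.75
position: [0.4888, -0.2777, 0.0628]
ee_rot: [-0.581, 0.581, -0.403, 0.403]
ft_force: [-0.8, -0.0, -0.5]
grip_width: 0.0237
```

```bash
python3 - <<'E'
from h import *
c,T,s=snap("wrist","w10"); print(s["position"],tilt(s),s["ft_force"],s["time_s"],s["grip_width"])
im=cv2.imread("pics/w10.png"); cv2.imwrite("pics/w10z.png",cv2.resize(im[170:310,240:400],None,fx=4.5,fy=4.2,interpolation=cv2.INTER_CUBIC))
E
```

```text
[ 0.48877309 -0.27768673  0.06280233] (array([-0.0006, -0.001 , -0.    ]), np.float64(-1.2128458408486402)) [-0.81832399 -0.04536015 -0.48903016] 6.75 0.023655080801813336
```

View pics/w10z.png

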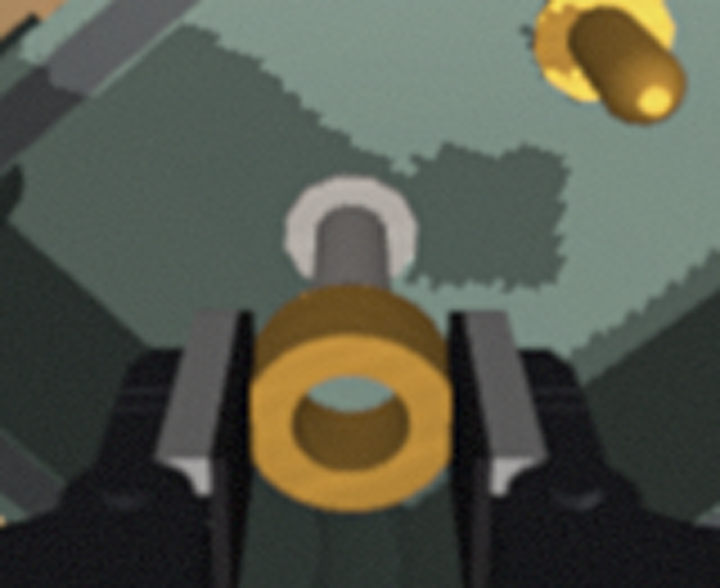

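Emit:
arm_command(plan=[{"tx": 0,"ty": 0,"tz": -0.004,"ax": 0,"ay": 0,"az": 0},{"tx": 0,"ty": 0,"tz": -0.008,"ax": 0,"ay": 0,"az": 0},{"tx": 0,"ty": 0,"tz": -0.012,"ax": 0,"ay": 0,"az": 0},{"tx": 0,"ty": 0,"tz": -0.015,"ax": 0,"ay": 0,"az": 0},{"tx": 0,"ty": 0,"tz": -0.016,"ax": 0,"ay": 0,"az": 0}])

```text
time_s: 7.3
position: [0.4884, -0.2775, 0.0461]
ee_rot: [-0.581, 0.581, -0.404, 0.402]
ft_force: [-1.0, -0.4, -0.1]
grip_width: 0.0233
```

```bash
python3 - <<'E'
from h import *
c,T,s=snap("wrist","w11"); print(s["position"],tilt(s),s["ft_force"],s["ft_torque"],s["time_s"],s["grip_width"])
im=cv2.imread("pics/w11.png"); cv2.imwrite("pics/w11z.png",cv2.resize(im[170:310,240:400],None,fx=4.5,fy=4.2,interpolation=cv2.INTER_CUBIC))
E
```

```text
[ 0.48841089 -0.27748739  0.04613868] (array([-0.0011, -0.0019, -0.    ]), np.float64(-1.2128816309466541)) [-0.96231032 -0.3580155  -0.0768831 ] [ 0.02320733 -0.02068312  0.03042942] 7.3 0.023324939715843578
```

View pics/w11z.png

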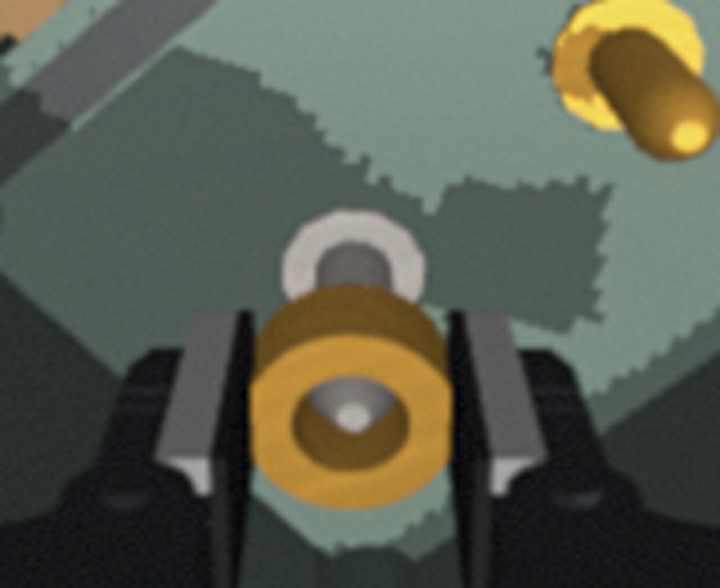

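Emit:
arm_command(plan=[{"tx": 0.0003,"ty": 0,"tz": -0.006,"ax": 0,"ay": -0.002,"az": 0},{"tx": 0.0003,"ty": 0,"tz": -0.012,"ax": 0,"ay": -0.002,"az": 0},{"tx": 0.0003,"ty": 0,"tz": -0.018,"ax": 0,"ay": -0.002,"az": 0},{"tx": 0.0003,"ty": 0,"tz": -0.024,"ax": 0,"ay": -0.002,"az": 0},{"tx": 0.0003,"ty": 0,"tz": -0.027,"ax": 0,"ay": -0.002,"az": 0}])

```text
time_s: 7.85
position: [0.4883, -0.2772, 0.0183]
ee_rot: [0.581, -0.581, 0.404, -0.402]
ft_force: [-0.7, 0.7, -0.5]
grip_width: 0.0234
```

Emit:
arm_command(plan=[{"tx": 0,"ty": 0,"tz": -0.001,"ax": 0,"ay": 0,"az": 0},{"tx": 0,"ty": 0,"tz": -0.002,"ax": 0,"ay": 0,"az": 0}])

```text
time_s: 8.05
position: [0.4882, -0.2772, 0.0168]
ee_rot: [0.581, -0.581, 0.404, -0.402]
ft_force: [-2.9, 1.3, 10.4]
grip_width: 0.0234
```

```bash
python3 - <<'E'
from h import *
c,T,s=snap("wrist","w12"); print(s["position"],tilt(s),s["ft_force"],s["ft_torque"],s["time_s"],s["grip_width"])
im=cv2.imread("pics/w12.png"); cv2.imwrite("pics/w12z.png",cv2.resize(im[170:310,240:400],None,fx=4.5,fy=4.2,interpolation=cv2.INTER_CUBIC))
E
```

```text
[ 0.4881996  -0.27716288  0.0168379 ] (array([-0.0018, -0.0011, -0.    ]), np.float64(-1.212860440617666)) [-2.91733577  1.30627762 10.42754505] [ 0.39180434  0.62360034 -0.04062669] 8.05 0.023358894348066615
```

View pics/w12z.png

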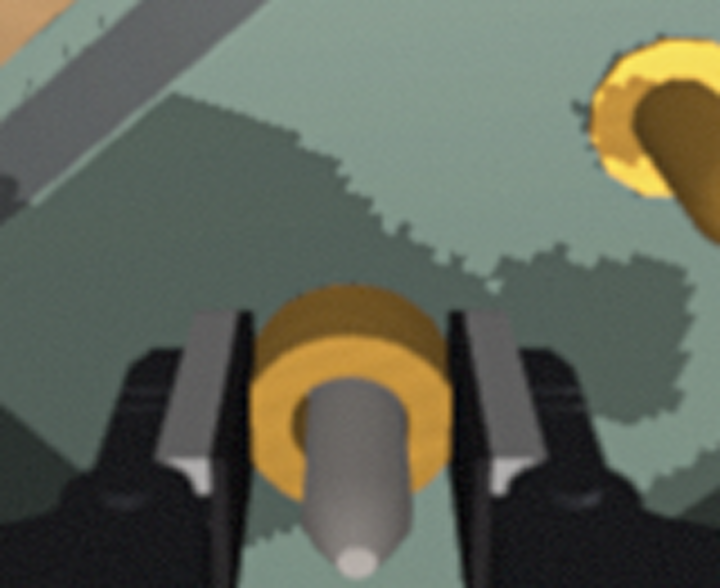

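Emit:
arm_command(plan=[{"tx": 0,"ty": 0,"tz": 0.001,"ax": 0,"ay": 0,"az": 0},{"tx": 0,"ty": 0,"tz": 0.001,"ax": 0,"ay": 0,"az": 0},{"tx": 0,"ty": 0,"tz": 0.001,"ax": 0,"ay": 0,"az": 0},{"tx": 0,"ty": 0,"tz": 0.001,"ax": 0,"ay": 0,"az": 0}], grip=0.05)

```text
time_s: 8.5
position: [0.4883, -0.2772, 0.0179]
ee_rot: [0.581, -0.581, 0.404, -0.402]
ft_force: [-0.8, 0.3, -0.3]
grip_width: 0.0449
```

Emit:
arm_command(plan=[{"tx": 0,"ty": 0,"tz": 0.02,"ax": 0,"ay": 0,"az": 0},{"tx": 0,"ty": 0,"tz": 0.05,"ax": 0,"ay": 0,"az": 0},{"tx": 0,"ty": 0,"tz": 0.08,"ax": 0,"ay": 0,"az": 0},{"tx": 0,"ty": 0,"tz": 0.11,"ax": 0,"ay": 0,"az": 0},{"tx": 0,"ty": 0,"tz": 0.11,"ax": 0,"ay": 0,"az": 0}])

```text
time_s: 9.0
position: [0.4911, -0.2788, 0.1327]
ee_rot: [0.582, -0.58, 0.4, -0.406]
ft_force: [0.9, 0.0, 0.8]
grip_width: 0.0447
```

```bash
python3 - <<'E'
from h import *
c,T,s=snap("wrist","w13"); print(s["position"],tilt(s),s["ft_force"],s["ft_torque"],s["time_s"],s["grip_width"])
im=cv2.imread("pics/w13.png"); cv2.imwrite("pics/w13z.png",cv2.resize(im[90:350,200:500],None,fx=2.6,fy=2.3,interpolation=cv2.INTER_CUBIC))
E
```

```text
[ 0.49111823 -0.27881703  0.13273255] (array([ 0.0028,  0.0071, -0.    ]), np.float64(-1.2128691990776455)) [0.92996258 0.00536131 0.79618509] [-0.05683999 -0.02000544  0.00540407] 9.0 0.04468834957940105
```

View pics/w13z.png

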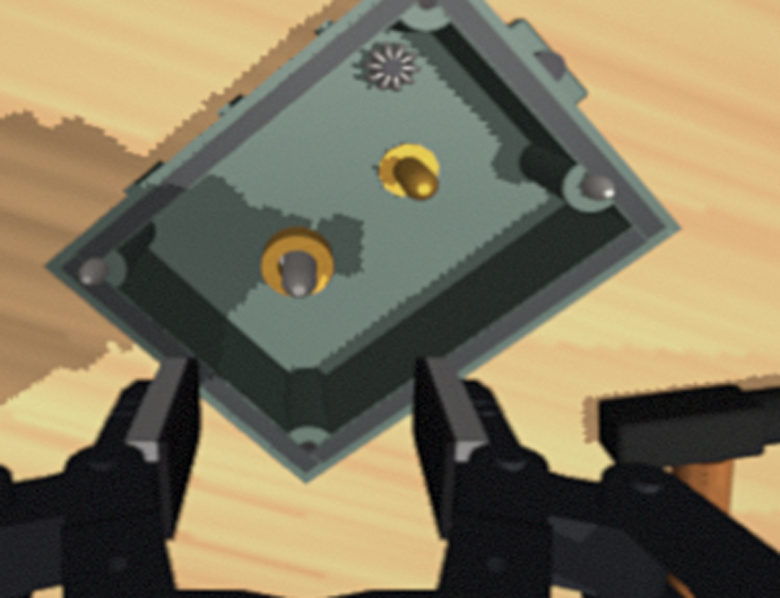

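Emit:
arm_command(plan=[{"tx": -0.004,"ty": 0.044,"tz": 0,"ax": 0.003,"ay": 0.007,"az": 0},{"tx": -0.008,"ty": 0.088,"tz": 0,"ax": 0.003,"ay": 0.007,"az": 0},{"tx": -0.012,"ty": 0.132,"tz": 0,"ax": 0.003,"ay": 0.007,"az": 0},{"tx": -0.016,"ty": 0.176,"tz": -0.01,"ax": 0.003,"ay": 0.007,"az": 0},{"tx": -0.02,"ty": 0.22,"tz": -0.04,"ax": 0.003,"ay": 0.007,"az": 0}], grip=0.2)

```text
time_s: 9.55
position: [0.4713, -0.0595, 0.0929]
ee_rot: [0.582, -0.58, 0.403, -0.403]
ft_force: [1.3, 1.0, -0.2]
grip_width: 0.051
```

Emit:
arm_command(plan=[{"tx": 0,"ty": 0,"tz": -0.01,"ax": 0,"ay": 0,"az": 0},{"tx": 0,"ty": 0,"tz": -0.02,"ax": 0,"ay": 0,"az": 0},{"tx": 0,"ty": 0,"tz": -0.02,"ax": 0,"ay": 0,"az": 0},{"tx": 0,"ty": 0,"tz": -0.02,"ax": 0,"ay": 0,"az": 0}])

```text
time_s: 9.95
position: [0.4714, -0.0606, 0.0727]
ee_rot: [0.581, -0.58, 0.404, -0.404]
ft_force: [-0.1, -0.1, 0.3]
grip_width: 0.051
```

```bash
python3 - <<'E'
from h import *
c,T,s=snap("wrist","w14"); print(s["position"],tilt(s),s["ft_force"],s["time_s"],s["grip_width"])
print(proj(c,T,[[.4715,-.0608,.035]]))
im=cv2.imread("pics/w14.png"); cv2.imwrite("pics/w14z.png",cv2.resize(im[150:330,220:420],None,fx=3.5,fy=3.3,interpolation=cv2.INTER_CUBIC))
E
```

```text
[ 0.47143844 -0.06059911  0.07272056] (array([-0.0014,  0.0007,  0.    ]), np.float64(-1.2148967710009533)) [-0.09802954 -0.0905599   0.32426248] 9.95 0.050966829417981196
[[316.00206009 230.62845981]]
```

View pics/w14z.png

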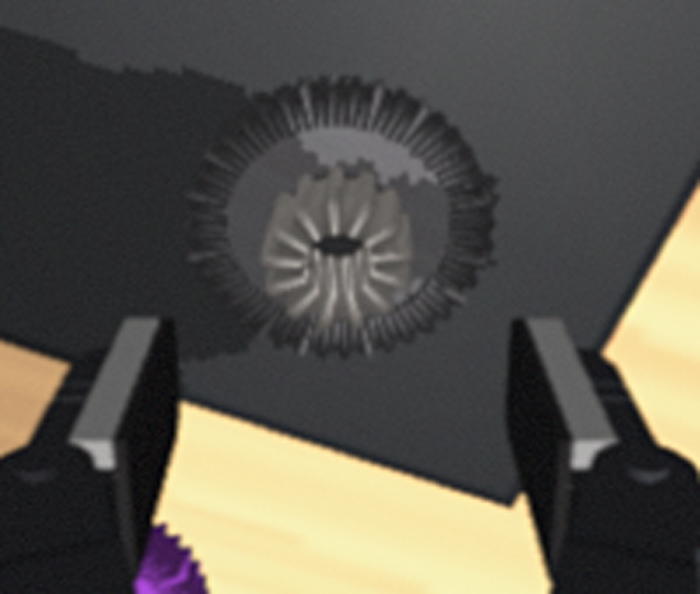

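Emit:
arm_command(plan=[{"tx": -0.0005,"ty": 0.0014,"tz": -0.012,"ax": -0.001,"ay": 0,"az": 0},{"tx": -0.0005,"ty": 0.0014,"tz": -0.025,"ax": -0.001,"ay": 0,"az": 0},{"tx": -0.0005,"ty": 0.0014,"tz": -0.038,"ax": -0.001,"ay": 0,"az": 0},{"tx": -0.0005,"ty": 0.0014,"tz": -0.048,"ax": -0.001,"ay": 0,"az": 0},{"tx": -0.0005,"ty": 0.0014,"tz": -0.052,"ax": -0.001,"ay": 0,"az": 0}])

```text
time_s: 10.5
position: [0.4712, -0.06, 0.0207]
ee_rot: [0.581, -0.58, 0.404, -0.404]
ft_force: [-0.1, 0.7, 0.1]
grip_width: 0.0514
```

```bash
python3 - <<'E'
from h import *
for i in range(2):
    s=env.get_state(); print(s["position"],tilt(s),s["ft_force"]); c,T,s=snap("wrist","w15")
E
```

```text
[ 0.47118883 -0.05998336  0.02067971] (array([-0.0004,  0.0012, -0.    ]), np.float64(-1.2165082145576265)) [-0.11416184  0.73253041  0.13951669]
[ 0.47103507 -0.05982222  0.0204458 ] (array([-0.0005,  0.0008,  0.    ]), np.float64(-1.2162689844165182)) [-0.66601558 -0.32359498 -0.23633225]
```

View pics/w15.png

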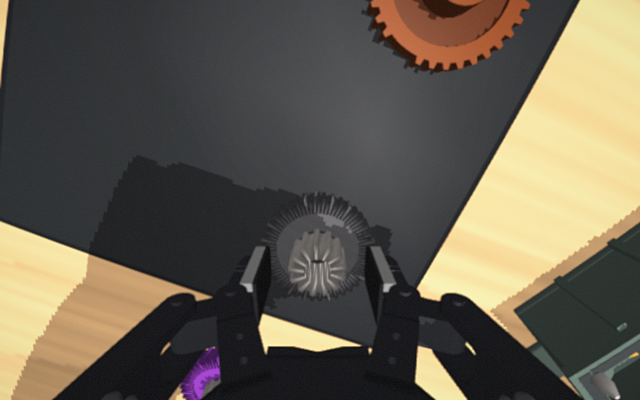

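Emit:
arm_command(plan=[{"tx": 0,"ty": 0,"tz": 0,"ax": 0,"ay": 0,"az": 0},{"tx": 0,"ty": 0,"tz": 0,"ax": 0,"ay": 0,"az": 0},{"tx": 0,"ty": 0,"tz": 0,"ax": 0,"ay": 0,"az": 0},{"tx": 0,"ty": 0,"tz": 0,"ax": 0,"ay": 0,"az": 0},{"tx": 0,"ty": 0,"tz": 0,"ax": 0,"ay": 0,"az": 0}], grip=-0.6, grip_force=70)

```text
time_s: 11.1
position: [0.4718, -0.0598, 0.022]
ee_rot: [0.581, -0.58, 0.403, -0.405]
ft_force: [-1.5, 0.1, 5.7]
grip_width: 0.0228
```

```bash
python3 - <<'E'
from h import *
s=env.get_state(); print(s["position"],tilt(s),s["ft_force"],s["grip_width"])
E
```

```text
[ 0.47182043 -0.05976389  0.02196215] (array([-0.0001,  0.0028, -0.    ]), np.float64(-1.2157146268148469)) [-1.53671876  0.07094181  5.70051526] 0.022773520295514358
```

Emit:
arm_command(plan=[{"tx": 0,"ty": 0,"tz": 0.02,"ax": 0,"ay": 0,"az": 0},{"tx": 0,"ty": 0,"tz": 0.05,"ax": 0,"ay": 0,"az": 0},{"tx": 0,"ty": 0,"tz": 0.08,"ax": 0,"ay": 0,"az": 0},{"tx": 0,"ty": 0,"tz": 0.1,"ax": 0,"ay": 0,"az": 0},{"tx": 0,"ty": 0,"tz": 0.1,"ax": 0,"ay": 0,"az": 0}])

```text
time_s: 11.6
position: [0.474, -0.06, 0.1246]
ee_rot: [0.582, -0.579, 0.401, -0.407]
ft_force: [0.6, -0.5, -3.5]
grip_width: 0.023
```

```bash
python3 - <<'E'
from h import *
c,T,s=snap("wrist","w16"); print(s["position"],tilt(s),s["ft_force"],s["ft_torque"],s["time_s"],s["grip_width"])
im=cv2.imread("pics/w16.png"); cv2.imwrite("pics/w16z.png",cv2.resize(im[180:320,240:400],None,fx=4.5,fy=4.2,interpolation=cv2.INTER_CUBIC))
E
```

```text
[ 0.47398922 -0.05998751  0.12456853] (array([ 0.0007,  0.0088, -0.    ]), np.float64(-1.2156745611751678)) [ 0.59632272 -0.45659684 -3.54155787] [-0.04885564 -0.02645068 -0.01960193] 11.6 0.023020052757954778
```

View pics/w16z.png

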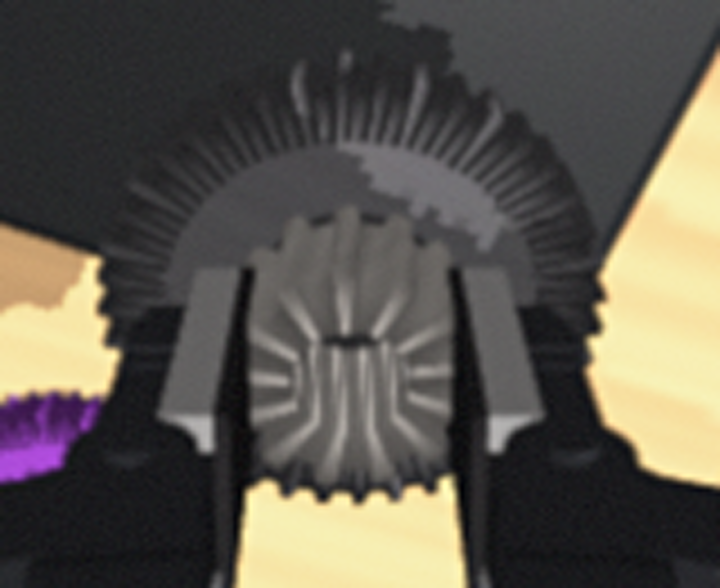

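```bash
python3 - <<'E'
from held import *
c,T=load("w16"); Tt=np.array(c["T_tool_cam"])
L,Rr,t=240+100/4.5,240+605/4.5,180+52/4.2
pl,pr,pb=None,None,180+500/4.2
def f(p):
    a=ext(c,Tt,(p[0],.007,p[1]),.033); b=ext(c,Tt,(p[0],.019,p[1]),.033); d=ext(c,Tt,(p[0],-.013,p[1]),.015)
    return [min(a[0],b[0])-L,max(a[1],b[1])-Rr,min(a[2],b[2])-t,d[3]-pb]
r=least_squares(f,(0,0),x_scale=.01,diff_step=1e-3); print(r.x,np.round(f(r.x),1))
E
```

```text
[ 0.00174809 -0.00144396] [-1.1  1.1  1.3 -1.2]
```

Emit:
arm_command(plan=[{"tx": 0.01,"ty": -0.042,"tz": 0,"ax": 0,"ay": 0.004,"az": 0},{"tx": 0.02,"ty": -0.084,"tz": 0,"ax": 0,"ay": 0.009,"az": 0},{"tx": 0.03,"ty": -0.126,"tz": 0,"ax": 0,"ay": 0.009,"az": 0},{"tx": 0.04,"ty": -0.168,"tz": 0,"ax": 0,"ay": 0.009,"az": 0},{"tx": 0.05,"ty": -0.208,"tz": 0,"ax": 0,"ay": 0.009,"az": 0}])

```text
time_s: 12.15
position: [0.5215, -0.2689, 0.1198]
ee_rot: [-0.579, 0.581, -0.406, 0.401]
ft_force: [1.2, -0.5, -3.4]
grip_width: 0.023
```

Emit:
arm_command(plan=[{"tx": 0.005,"ty": -0.025,"tz": 0,"ax": 0,"ay": 0,"az": 0},{"tx": 0.009,"ty": -0.035,"tz": 0,"ax": 0,"ay": 0,"az": 0},{"tx": 0.009,"ty": -0.035,"tz": -0.01,"ax": 0,"ay": 0,"az": 0},{"tx": 0.009,"ty": -0.035,"tz": -0.02,"ax": 0,"ay": 0,"az": 0},{"tx": 0.009,"ty": -0.035,"tz": -0.02,"ax": 0,"ay": 0,"az": 0}])

```text
time_s: 12.65
position: [0.5284, -0.3012, 0.0966]
ee_rot: [-0.58, 0.582, -0.408, 0.399]
ft_force: [-0.9, 0.4, -3.2]
grip_width: 0.0227
```

```bash
python3 - <<'E'
from h import *
c,T,s=snap("wrist","w17"); print(s["position"],tilt(s),s["ft_force"],s["time_s"],s["grip_width"])
E
```

```text
[ 0.52839296 -0.30119862  0.0965665 ] (array([-0.0054, -0.0129, -0.    ]), np.float64(-1.2141861353442656)) [-0.8934282  0.4331006 -3.2495928] 12.65 0.02267605393152593
```

View pics/w17.png

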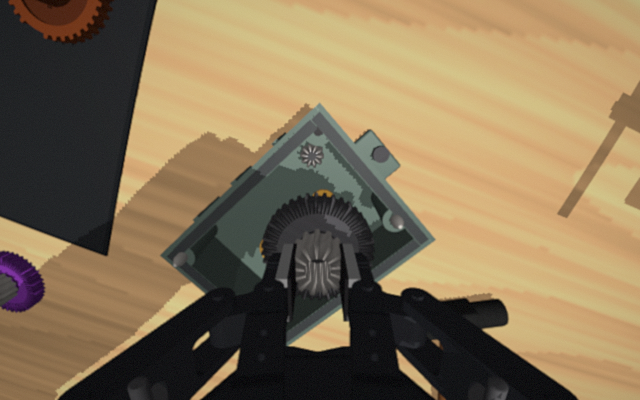

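Emit:
arm_command(plan=[{"tx": 0.004,"ty": -0.0018,"tz": -0.005,"ax": -0.005,"ay": -0.012,"az": 0},{"tx": 0.004,"ty": -0.0018,"tz": -0.01,"ax": -0.005,"ay": -0.012,"az": 0},{"tx": 0.004,"ty": -0.0018,"tz": -0.015,"ax": -0.005,"ay": -0.012,"az": 0},{"tx": 0.004,"ty": -0.0018,"tz": -0.02,"ax": -0.005,"ay": -0.012,"az": 0},{"tx": 0.004,"ty": -0.0018,"tz": -0.02,"ax": -0.005,"ay": -0.012,"az": 0}])

```text
time_s: 13.2
position: [0.5325, -0.303, 0.0769]
ee_rot: [-0.581, 0.581, -0.404, 0.403]
ft_force: [-0.4, -0.0, -2.8]
grip_width: 0.023
```

```bash
python3 - <<'E'
from h import *
for i in range(4):
    c,T,s=snap("wrist","w18"); print(s["position"],tilt(s),s["ft_force"],s["time_s"],s["grip_width"])
E
```

```text
[ 0.53249389 -0.30300082  0.07688163] (array([-0.0001, -0.0007, -0.    ]), np.float64(-1.2139454811807526)) [-0.40949542 -0.04227358 -2.83312791] 13.2 0.022997561640505683
[ 0.5327     -0.30321492  0.07731957] (array([ 0.0002, -0.0002,  0.    ]), np.float64(-1.2140919752142998)) [-0.13498238  0.32073781 -3.39225033] 13.25 0.02294592223402225
[ 0.53298183 -0.3033984   0.07769588] (array([ 0.0006,  0.0005, -0.    ]), np.float64(-1.2140852595361515)) [-0.06010074  0.8836156  -3.77135963] 13.3 0.022712293712929894
[ 0.53315449 -0.30355011  0.07794038] (array([ 0.0008,  0.001 , -0.    ]), np.float64(-1.214183993553945)) [ 0.82136773  0.05091404 -3.40986616] 13.35 0.023243609020770783
```

View pics/w18.png

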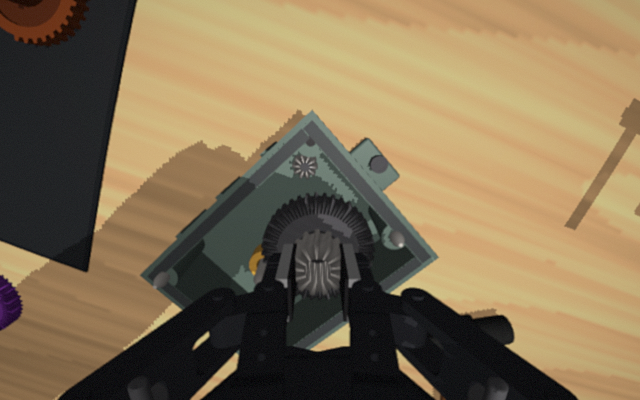

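Emit:
arm_command(plan=[{"tx": 0,"ty": 0.0005,"tz": -0.006,"ax": 0,"ay": 0,"az": 0},{"tx": 0,"ty": 0.0005,"tz": -0.011,"ax": 0,"ay": 0,"az": 0},{"tx": 0,"ty": 0.0005,"tz": -0.015,"ax": 0,"ay": 0,"az": 0},{"tx": 0,"ty": 0.0005,"tz": -0.018,"ax": 0,"ay": 0,"az": 0},{"tx": 0,"ty": 0.0005,"tz": -0.02,"ax": 0,"ay": 0,"az": 0}])

```text
time_s: 13.9
position: [0.533, -0.303, 0.0575]
ee_rot: [-0.581, 0.581, -0.403, 0.404]
ft_force: [-0.3, 0.3, -2.8]
grip_width: 0.0231
```

Emit:
arm_command(plan=[{"tx": 0,"ty": 0,"tz": -0.002,"ax": 0,"ay": 0,"az": 0},{"tx": 0,"ty": 0,"tz": -0.004,"ax": 0,"ay": 0,"az": 0},{"tx": 0,"ty": 0,"tz": -0.006,"ax": 0,"ay": 0,"az": 0}])

```text
time_s: 14.2
position: [0.5331, -0.303, 0.0514]
ee_rot: [-0.581, 0.581, -0.403, 0.404]
ft_force: [-0.2, -0.2, -2.7]
grip_width: 0.0238
```

```bash
python3 - <<'E'
from h import *
c,T,s=snap("wrist","w19"); print(s["position"],tilt(s),s["ft_force"],s["ft_torque"],s["time_s"],s["grip_width"])
im=cv2.imread("pics/w19.png"); cv2.imwrite("pics/w19z.png",cv2.resize(im[180:320,240:400],None,fx=4.5,fy=4.2,interpolation=cv2.INTER_CUBIC))
E
```

```text
[ 0.53308888 -0.30300674  0.05140381] (array([ 0.0007,  0.0007, -0.    ]), np.float64(-1.2141993964598927)) [-0.20499247 -0.17210029 -2.68027789] [-0.00590434 -0.02660443  0.05184236] 14.2 0.023762222736194515
```

View pics/w19z.png

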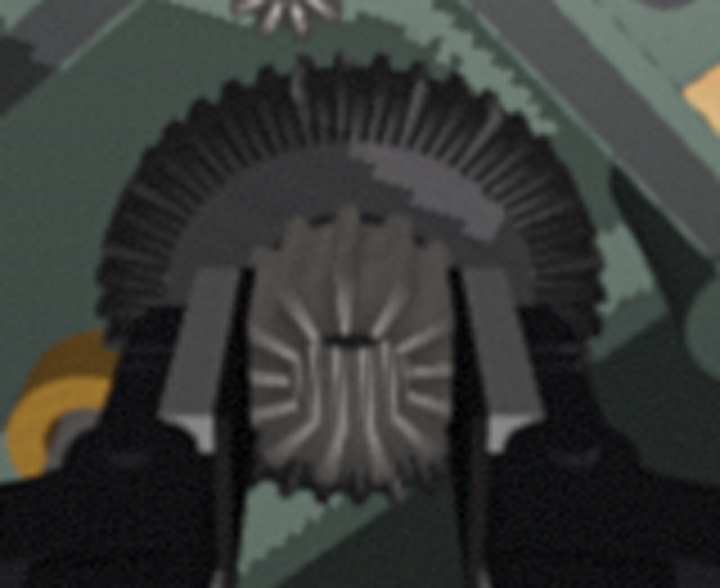

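Emit:
arm_command(plan=[{"tx": 0,"ty": 0,"tz": -0.004,"ax": 0,"ay": 0,"az": 0},{"tx": 0,"ty": 0,"tz": -0.008,"ax": 0,"ay": 0,"az": 0},{"tx": 0,"ty": 0,"tz": -0.012,"ax": 0,"ay": 0,"az": 0}])

```text
time_s: 14.55
position: [0.5328, -0.3028, 0.0386]
ee_rot: [-0.581, 0.581, -0.403, 0.403]
ft_force: [0.9, 0.3, -3.3]
grip_width: 0.0225
```

Emit:
arm_command(plan=[{"tx": 0,"ty": 0,"tz": -0.004,"ax": 0,"ay": 0,"az": 0},{"tx": 0,"ty": 0,"tz": -0.008,"ax": 0,"ay": 0,"az": 0},{"tx": 0,"ty": 0,"tz": -0.01,"ax": 0,"ay": 0,"az": 0}])

```text
time_s: 14.85
position: [0.5325, -0.3026, 0.0279]
ee_rot: [-0.581, 0.581, -0.404, 0.403]
ft_force: [-0.8, 0.6, -4.2]
grip_width: 0.0229
```

Emit:
arm_command(plan=[{"tx": 0,"ty": 0,"tz": -0.001,"ax": 0,"ay": 0,"az": 0},{"tx": 0,"ty": 0,"tz": -0.002,"ax": 0,"ay": 0,"az": 0},{"tx": 0,"ty": 0,"tz": -0.003,"ax": 0,"ay": 0,"az": 0}])

```text
time_s: 15.15
position: [0.5326, -0.3027, 0.0269]
ee_rot: [-0.581, 0.581, -0.403, 0.403]
ft_force: [-4.4, 2.4, 12.8]
grip_width: 0.0235
```

```bash
python3 - <<'E'
from h import *
c,T,s=snap("wrist","w20"); print(s["position"],tilt(s),s["ft_force"],s["ft_torque"],s["time_s"],s["grip_width"])
im=cv2.imread("pics/w20.png"); cv2.imwrite("pics/w20z.png",cv2.resize(im[180:320,240:400],None,fx=4.5,fy=4.2,interpolation=cv2.INTER_CUBIC))
E
```

```text
[ 0.53262097 -0.302689    0.02691472] (array([ 0.0002,  0.0002, -0.    ]), np.float64(-1.2141857643711151)) [-4.38039668  2.42363371 12.80110598] [ 0.65299707  1.15836476 -0.00556156] 15.15 0.023503185305209583
```

View pics/w20z.png

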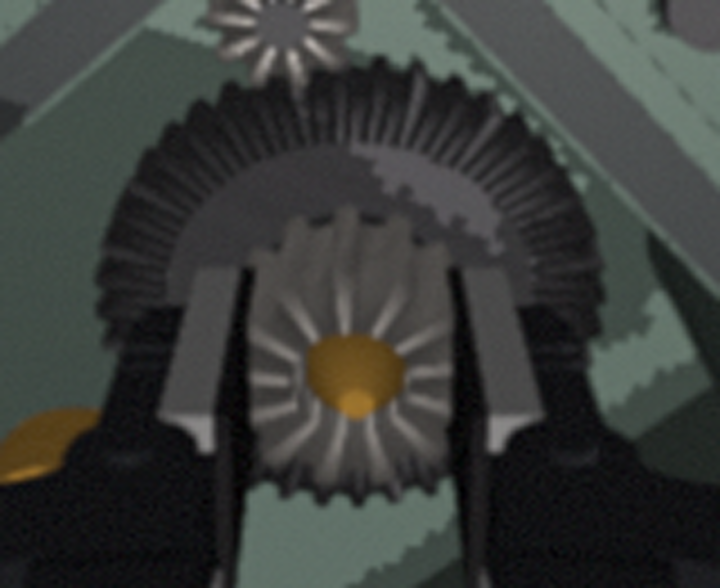

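Emit:
arm_command(plan=[{"tx": 0,"ty": 0,"tz": 0.001,"ax": 0,"ay": 0,"az": 0},{"tx": 0,"ty": 0,"tz": 0.001,"ax": 0,"ay": 0,"az": 0},{"tx": 0,"ty": 0,"tz": 0.001,"ax": 0,"ay": 0,"az": 0},{"tx": 0,"ty": 0,"tz": 0.001,"ax": 0,"ay": 0,"az": 0}], grip=0.05)

```text
time_s: 15.6
position: [0.5328, -0.3028, 0.028]
ee_rot: [-0.581, 0.581, -0.403, 0.404]
ft_force: [-0.5, 0.1, 0.3]
grip_width: 0.0448
```

Emit:
arm_command(plan=[{"tx": 0,"ty": 0,"tz": 0.02,"ax": 0,"ay": 0,"az": 0},{"tx": 0,"ty": 0,"tz": 0.05,"ax": 0,"ay": 0,"az": 0},{"tx": 0,"ty": 0,"tz": 0.08,"ax": 0,"ay": 0,"az": 0},{"tx": 0,"ty": 0,"tz": 0.11,"ax": 0,"ay": 0,"az": 0},{"tx": 0,"ty": 0,"tz": 0.11,"ax": 0,"ay": 0,"az": 0}])

```text
time_s: 16.1
position: [0.5357, -0.3044, 0.1432]
ee_rot: [0.581, -0.58, 0.4, -0.407]
ft_force: [0.5, 0.0, 0.3]
grip_width: 0.0452
```

```bash
python3 - <<'E'
from h import *
c,T,s=snap("wrist","w21"); print(s["position"],tilt(s),s["ft_force"],s["ft_torque"],s["time_s"],s["grip_width"])
E
```

```text
[ 0.53569786 -0.30443711  0.1431758 ] (array([ 0.0052,  0.0089, -0.    ]), np.float64(-1.2141780374872653)) [0.4524432  0.01880672 0.26416677] [-0.00332252 -0.02471436  0.00881976] 16.1 0.045186058575213496
```

View pics/w21.png

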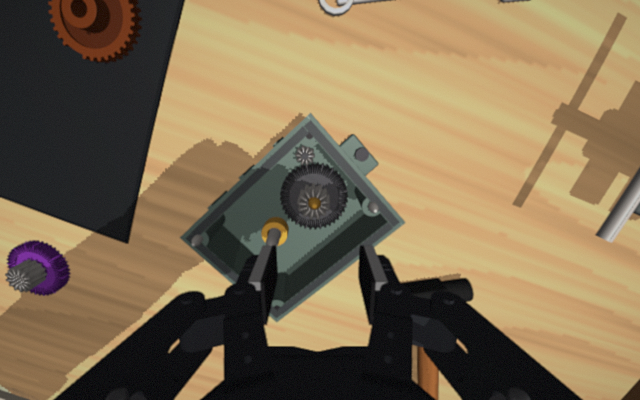

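```bash
python3 - <<'E'
from h import *
c,T=load("w6"); im=cv2.imread("pics/w6.png"); cv2.imwrite("pics/w6g.png",cv2.resize(im[5:120,320:435],None,fx=5,fy=5,interpolation=cv2.INTER_CUBIC))
print(back(c,T,[(380.5,61)],.029))
E
```

```text
[[0.61724577 0.0719985  0.029     ]]
```

View pics/w6g.png

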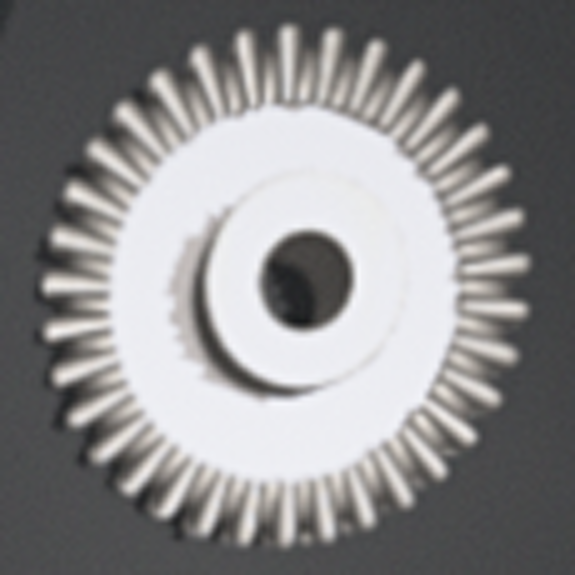

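```bash
python3 - <<'E'
from h import *
c,T=load("scene0"); print(back(c,T,[(338,249)],.145), back(c,T,[(318,288)],.0)); 
c,T=load("side0"); print(back(c,T,[(259,148)],.145), back(c,T,[(270,188)],.0))
im=cv2.imread("pics/side0.png"); a=cv2.resize(im[130:210,230:310],None,fx=4,fy=4)
im=cv2.imread("pics/scene0.png"); b=cv2.resize(im[230:310,280:360],None,fx=4,fy=4)
cv2.imwrite("pics/can.png",np.hstack([a,b]))
E
```

```text
[[ 0.74369975 -0.08622756  0.145     ]] [[ 0.73515248 -0.13911251  0.        ]]
[[ 0.73252464 -0.07753774  0.145     ]] [[ 0.72024858 -0.11115032  0.        ]]
```

View pics/can.png

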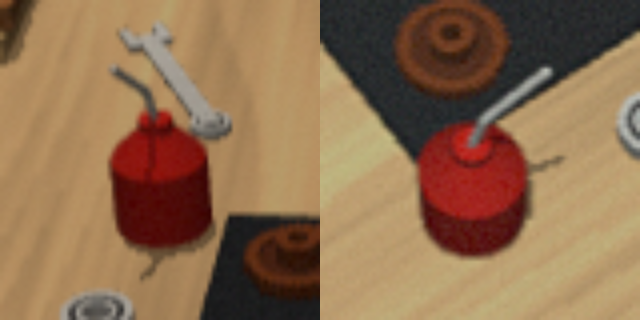

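Emit:
arm_command(plan=[{"tx": -0.008,"ty": 0.04,"tz": 0,"ax": 0.005,"ay": 0.009,"az": 0},{"tx": -0.016,"ty": 0.08,"tz": 0,"ax": 0.005,"ay": 0.009,"az": 0},{"tx": -0.024,"ty": 0.12,"tz": 0,"ax": 0.005,"ay": 0.009,"az": 0},{"tx": -0.028,"ty": 0.16,"tz": 0,"ax": 0.005,"ay": 0.009,"az": 0},{"tx": -0.028,"ty": 0.2,"tz": 0,"ax": 0.005,"ay": 0.009,"az": 0}], grip=0.3)

```text
time_s: 16.65
position: [0.5046, -0.1022, 0.139]
ee_rot: [-0.58, 0.581, -0.406, 0.401]
ft_force: [0.3, 0.1, 0.2]
grip_width: 0.0553
```

Emit:
arm_command(plan=[{"tx": 0.02,"ty": 0.038,"tz": 0,"ax": 0,"ay": 0,"az": 0},{"tx": 0.045,"ty": 0.075,"tz": 0,"ax": 0,"ay": 0,"az": 0},{"tx": 0.065,"ty": 0.115,"tz": 0,"ax": 0,"ay": 0,"az": 0},{"tx": 0.085,"ty": 0.15,"tz": 0,"ax": 0,"ay": 0,"az": 0},{"tx": 0.105,"ty": 0.172,"tz": 0,"ax": 0,"ay": 0,"az": 0}])

```text
time_s: 17.15
position: [0.6092, 0.0726, 0.137]
ee_rot: [-0.58, 0.582, -0.406, 0.4]
ft_force: [0.7, -0.6, 1.2]
grip_width: 0.0554
```

```bash
python3 - <<'E'
from h import *
c,T,s=snap("wrist","w22"); print(s["position"],tilt(s),s["ft_force"],s["joints"],s["time_s"],s["grip_width"])
E
```

```text
[0.60915981 0.07264521 0.13704865] (array([-0.0025, -0.0095, -0.    ]), np.float64(-1.2122955622394167)) [ 0.74489023 -0.56832539  1.2289351 ] [0.11691539 0.52338121 0.17516471 1.23176738 0.00359558 2.89996783] 17.15 0.055411916182546546
```

View pics/w22.png

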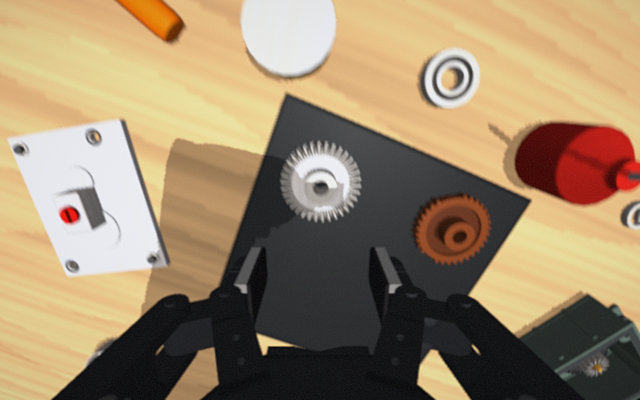

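```bash
python3 - <<'E'
from h import *
c,T=load("w22"); im=cv2.imread("pics/w22.png"); cv2.imwrite("pics/w22g.png",cv2.resize(im[135:230,270:370],None,fx=6,fy=6,interpolation=cv2.INTER_CUBIC))
print(back(c,T,[(320,186.5)],.029))
E
```

```text
[[0.62048001 0.07382504 0.029     ]]
```

View pics/w22g.png

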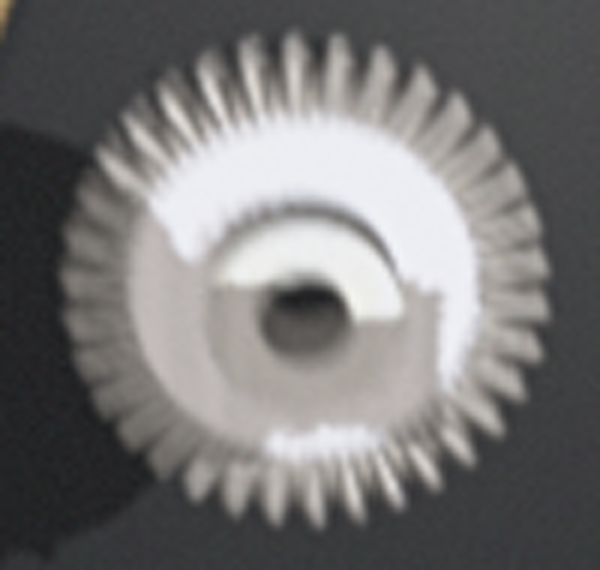

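Emit:
arm_command(plan=[{"tx": 0.008,"ty": 0.001,"tz": -0.02,"ax": -0.002,"ay": -0.009,"az": 0},{"tx": 0.008,"ty": 0.001,"tz": -0.045,"ax": -0.002,"ay": -0.009,"az": 0},{"tx": 0.008,"ty": 0.001,"tz": -0.065,"ax": -0.002,"ay": -0.009,"az": 0},{"tx": 0.008,"ty": 0.001,"tz": -0.07,"ax": -0.002,"ay": -0.009,"az": 0},{"tx": 0.008,"ty": 0.001,"tz": -0.07,"ax": -0.002,"ay": -0.009,"az": 0}])

```text
time_s: 17.7
position: [0.6187, 0.0762, 0.0647]
ee_rot: [0.582, -0.581, 0.403, -0.401]
ft_force: [0.0, -0.2, -0.0]
grip_width: 0.0552
```

```bash
python3 - <<'E'
from h import *
env.capture("wrist");env.capture("wrist")
c,T,s=snap("wrist","w23"); print(s["position"],tilt(s),s["ft_force"],s["time_s"],s["grip_width"])
im=cv2.imread("pics/w23.png"); cv2.imwrite("pics/w23g.png",cv2.resize(im[160:330,220:420],None,fx=3.5,fy=3.3,interpolation=cv2.INTER_CUBIC))
E
```

```text
[0.62066252 0.07641242 0.06730354] (array([-0.0029,  0.0037,  0.    ]), np.float64(-1.2098838226310238)) [-0.66926788 -0.14315894  0.46548006] 17.8 0.055526663125568664
```

View pics/w23g.png

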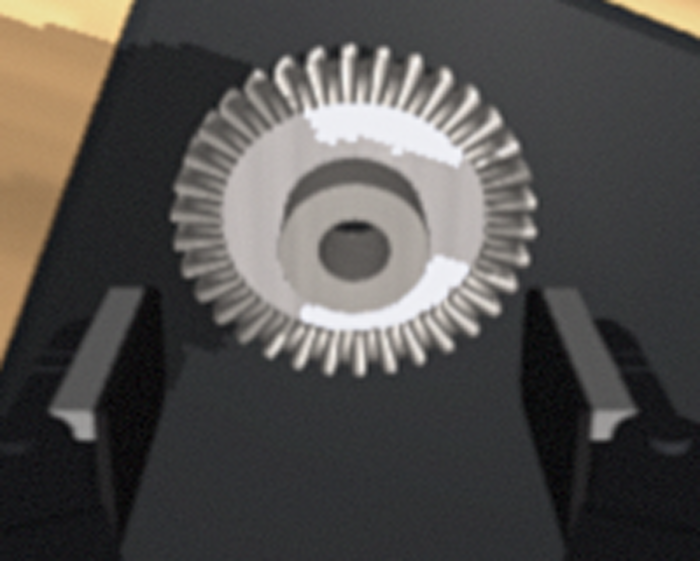

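```bash
python3 - <<'E'
from h import *
c,T=load("w23"); print(back(c,T,[(321.1,235.8)],.029)); c,T=load("w22"); print(back(c,T,[(321,187.8)],.029))
E
```

```text
[[0.61822961 0.07157553 0.029     ]]
[[0.61966585 0.07256041 0.029     ]]
```

Emit:
arm_command(plan=[{"tx": -0.003,"ty": -0.003,"tz": -0.012,"ax": -0.003,"ay": 0.003,"az": 0},{"tx": -0.003,"ty": -0.003,"tz": -0.024,"ax": -0.003,"ay": 0.003,"az": 0},{"tx": -0.003,"ty": -0.003,"tz": -0.036,"ax": -0.003,"ay": 0.003,"az": 0},{"tx": -0.003,"ty": -0.003,"tz": -0.046,"ax": -0.003,"ay": 0.003,"az": 0},{"tx": -0.003,"ty": -0.003,"tz": -0.049,"ax": -0.003,"ay": 0.003,"az": 0}])

```text
time_s: 18.35
position: [0.6166, 0.0733, 0.0167]
ee_rot: [-0.581, 0.582, -0.403, 0.402]
ft_force: [-0.0, -0.0, -0.2]
grip_width: 0.0555
```

```bash
python3 - <<'E'
from h import *
env.capture("wrist")
c,T,s=snap("wrist","w24"); print(s["position"],tilt(s),s["ft_force"],s["time_s"],s["grip_width"])
E
```

```text
[0.61684794 0.07338648 0.01685492] (array([ 0.0003, -0.0012, -0.    ]), np.float64(-1.2098024990726155)) [-0.23113784  0.22196819 -0.24903237] 18.4 0.05547646112246362
```

View pics/w24.png

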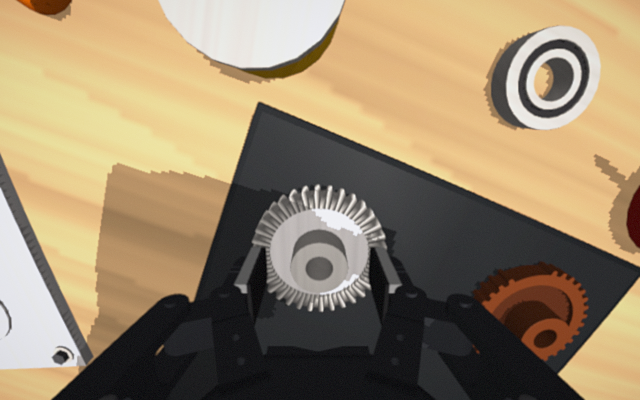

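Emit:
arm_command(plan=[{"tx": 0,"ty": 0,"tz": 0.0015,"ax": 0,"ay": 0,"az": 0},{"tx": 0,"ty": 0,"tz": 0.0015,"ax": 0,"ay": 0,"az": 0},{"tx": 0,"ty": 0,"tz": 0.0015,"ax": 0,"ay": 0,"az": 0},{"tx": 0,"ty": 0,"tz": 0.0015,"ax": 0,"ay": 0,"az": 0},{"tx": 0,"ty": 0,"tz": 0.0015,"ax": 0,"ay": 0,"az": 0}], grip=-0.6, grip_force=70)

```text
time_s: 18.95
position: [0.618, 0.0734, 0.0203]
ee_rot: [0.582, -0.581, 0.402, -0.403]
ft_force: [-1.5, -0.9, 5.5]
grip_width: 0.0263
```

```bash
python3 - <<'E'
from h import *
c,T,s=snap("wrist","w25"); print(s["position"],tilt(s),s["ft_force"],s["grip_width"])
E
```

```text
[0.61801621 0.07342138 0.02027659] (array([ 0.0001,  0.0016, -0.    ]), np.float64(-1.2098753327233818)) [-1.45893348 -0.88957277  5.48009911] 0.02632669397319308
```

Emit:
arm_command(plan=[{"tx": 0,"ty": 0,"tz": 0.02,"ax": 0,"ay": 0,"az": 0},{"tx": -0.005,"ty": 0,"tz": 0.05,"ax": 0,"ay": 0,"az": 0},{"tx": -0.02,"ty": 0,"tz": 0.08,"ax": 0,"ay": 0,"az": 0},{"tx": -0.03,"ty": 0,"tz": 0.1,"ax": 0,"ay": 0,"az": 0},{"tx": -0.03,"ty": 0,"tz": 0.1,"ax": 0,"ay": 0,"az": 0}])

```text
time_s: 19.5
position: [0.5885, 0.0737, 0.1226]
ee_rot: [0.583, -0.58, 0.401, -0.403]
ft_force: [2.1, -0.0, -3.3]
grip_width: 0.0263
```

```bash
python3 - <<'E'
from h import *
c,T,s=snap("wrist","w26"); print(s["position"],tilt(s),s["ft_force"],s["ft_torque"],s["time_s"],s["grip_width"])
im=cv2.imread("pics/w26.png"); cv2.imwrite("pics/w26z.png",cv2.resize(im[180:320,240:400],None,fx=4.5,fy=4.2,interpolation=cv2.INTER_CUBIC))
E
```

```text
[0.5884543  0.07374168 0.12263081] (array([-0.0006,  0.0051, -0.    ]), np.float64(-1.209590736634448)) [ 2.11968893 -0.03982791 -3.2657882 ] [ 0.04851813 -0.17056403 -0.00452791] 19.5 0.02626168720928155
```

View pics/w26z.png

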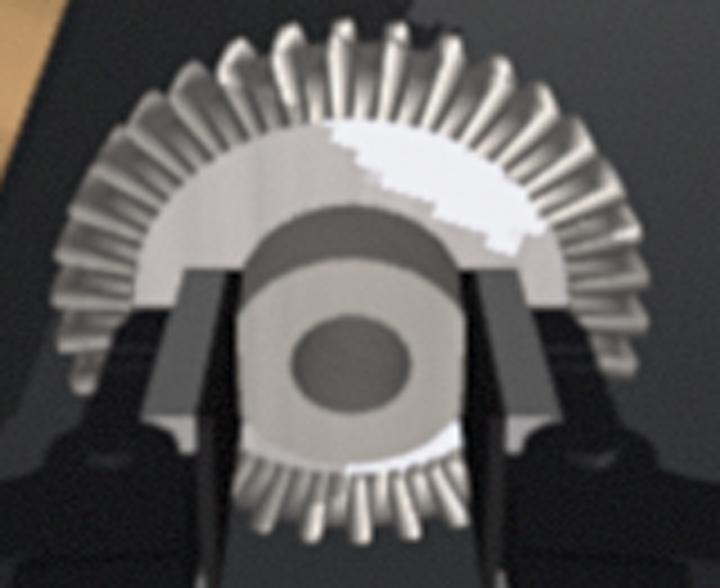

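```bash
python3 - <<'E'
from held import *
c,T=load("w26"); Tt=np.array(c["T_tool_cam"])
X=lambda v:240+v/4.5; Y=lambda v:180+v/4.2
def f(p):
    a=ext(c,Tt,(p[0],-.0087,p[1]),.007); h=ext(c,Tt,(p[0],-.0087,p[1]),.015)
    return [a[0]-X(291),a[1]-X(412),a[2]-Y(315),a[3]-Y(413),h[2]-Y(257),h[3]-Y(473)]
r=least_squares(f,(0,0),x_scale=.01,diff_step=1e-3); print(r.x,np.round(f(r.x),1))
E
```

```text
[ 0.0015971  -0.00052533] [ 0.1 -0.1  0.4  0.4  0.2 -1.1]
```

Emit:
arm_command(plan=[{"tx": -0.012,"ty": -0.038,"tz": 0.002,"ax": 0,"ay": 0.005,"az": 0},{"tx": -0.024,"ty": -0.08,"tz": 0.005,"ax": 0,"ay": 0.005,"az": 0},{"tx": -0.036,"ty": -0.122,"tz": 0.005,"ax": 0,"ay": 0.005,"az": 0},{"tx": -0.048,"ty": -0.164,"tz": 0.005,"ax": 0,"ay": 0.005,"az": 0},{"tx": -0.06,"ty": -0.205,"tz": 0.005,"ax": 0,"ay": 0.005,"az": 0}])

```text
time_s: 20.05
position: [0.5268, -0.1327, 0.1231]
ee_rot: [-0.581, 0.582, -0.404, 0.4]
ft_force: [1.5, -0.0, -4.1]
grip_width: 0.0261
```

Emit:
arm_command(plan=[{"tx": -0.012,"ty": -0.042,"tz": 0,"ax": 0,"ay": 0,"az": 0},{"tx": -0.024,"ty": -0.084,"tz": 0,"ax": 0,"ay": 0,"az": 0},{"tx": -0.035,"ty": -0.12,"tz": 0,"ax": 0,"ay": 0,"az": 0},{"tx": -0.043,"ty": -0.147,"tz": 0,"ax": 0,"ay": 0,"az": 0},{"tx": -0.043,"ty": -0.147,"tz": 0,"ax": 0,"ay": 0,"az": 0}])

```text
time_s: 20.55
position: [0.4818, -0.2832, 0.1204]
ee_rot: [-0.579, 0.582, -0.406, 0.401]
ft_force: [-0.6, 1.1, -3.1]
grip_width: 0.0262
```

```bash
python3 - <<'E'
from h import *
env.capture("wrist");env.capture("wrist")
c,T,s=snap("wrist","w27"); print(s["position"],tilt(s),s["ft_force"],s["ft_torque"],s["time_s"],s["grip_width"])
E
```

```text
[ 0.48267144 -0.27989419  0.12071721] (array([-0.0036, -0.0082, -0.    ]), np.float64(-1.2113898800338792)) [ 0.2559163   0.90536193 -3.44030444] [ 0.05042845 -0.04041457  0.02798096] 20.65 0.02611773698563793
```

View pics/w27.png

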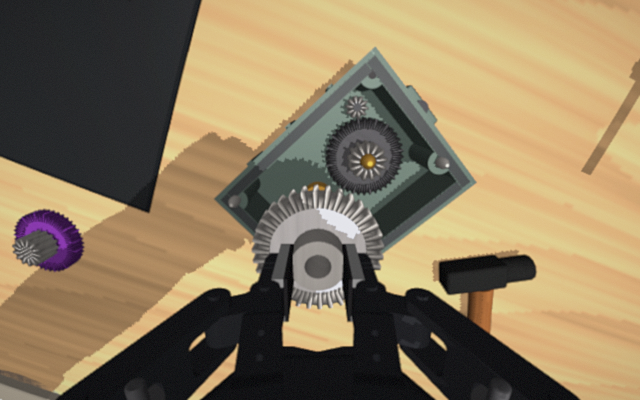

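Emit:
arm_command(plan=[{"tx": 0.002,"ty": 0.0008,"tz": -0.01,"ax": -0.0035,"ay": -0.008,"az": 0},{"tx": 0.002,"ty": 0.0008,"tz": -0.02,"ax": -0.0035,"ay": -0.008,"az": 0},{"tx": 0.002,"ty": 0.0008,"tz": -0.03,"ax": -0.0035,"ay": -0.008,"az": 0},{"tx": 0.002,"ty": 0.0008,"tz": -0.038,"ax": -0.0035,"ay": -0.008,"az": 0},{"tx": 0.002,"ty": 0.0008,"tz": -0.04,"ax": -0.0035,"ay": -0.008,"az": 0}])

```text
time_s: 21.2
position: [0.4843, -0.2775, 0.0794]
ee_rot: [-0.582, 0.582, -0.403, 0.401]
ft_force: [-0.2, 0.9, -3.8]
grip_width: 0.0262
```

```bash
python3 - <<'E'
from h import *
for i in range(4):
    c,T,s=snap("wrist","w28"); print(s["position"],tilt(s),s["ft_force"],s["time_s"],s["grip_width"])
im=cv2.imread("pics/w28.png"); cv2.imwrite("pics/w28z.png",cv2.resize(im[80:320,200:480],None,fx=2.6,fy=2.5,interpolation=cv2.INTER_CUBIC))
E
```

```text
[ 0.48431153 -0.277453    0.07944404] (array([-0.0013, -0.0025, -0.    ]), np.float64(-1.2091191274212418)) [-0.18789153  0.8730514  -3.84736444] 21.2 0.026241014334664116
[ 0.48446219 -0.27773481  0.07980736] (array([-0.001 , -0.0019, -0.    ]), np.float64(-1.2093646932320095)) [-0.60038935  0.64151411 -4.09991131] 21.25 0.025923126400912953
[ 0.48481967 -0.2780728   0.08050803] (array([-0.0004, -0.001 , -0.    ]), np.float64(-1.20957335252246)) [ 0.67624499  0.72383751 -3.80480791] 21.3 0.026100733869915706
[ 0.48514697 -0.27835072  0.08106283] (array([ 0.0001, -0.    ,  0.    ]), np.float64(-1.2097371054092732)) [-0.47707918 -0.67573771 -3.90221195] 21.35 0.026160213395463996
```

View pics/w28z.png

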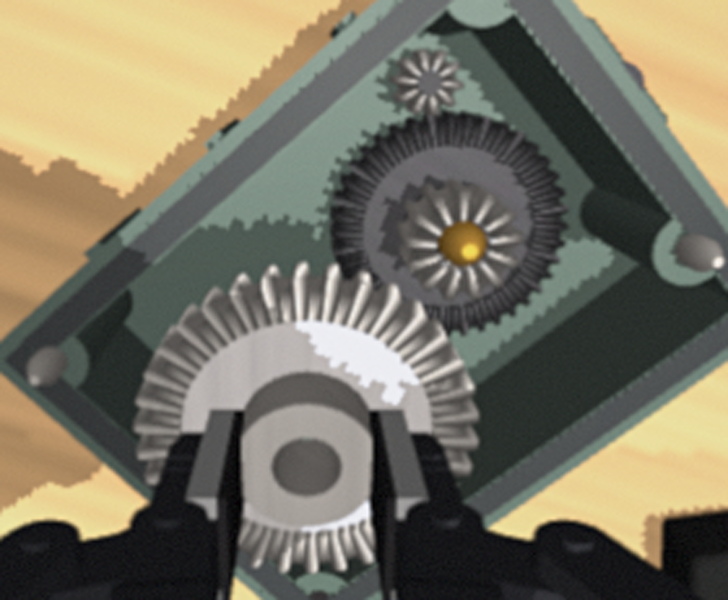

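Emit:
arm_command(plan=[{"tx": 0.0002,"ty": -0.0002,"tz": -0.004,"ax": 0,"ay": 0,"az": 0},{"tx": 0.0002,"ty": -0.0002,"tz": -0.008,"ax": 0,"ay": 0,"az": 0},{"tx": 0.0002,"ty": -0.0002,"tz": -0.012,"ax": 0,"ay": 0,"az": 0},{"tx": 0.0002,"ty": -0.0002,"tz": -0.015,"ax": 0,"ay": 0,"az": 0},{"tx": 0.0002,"ty": -0.0002,"tz": -0.018,"ax": 0,"ay": 0,"az": 0}])

```text
time_s: 21.9
position: [0.4855, -0.2787, 0.063]
ee_rot: [-0.582, 0.582, -0.402, 0.402]
ft_force: [-0.8, 0.0, -3.9]
grip_width: 0.026
```

Emit:
arm_command(plan=[{"tx": 0,"ty": 0,"tz": -0.002,"ax": 0,"ay": 0,"az": 0},{"tx": 0,"ty": 0,"tz": -0.004,"ax": 0,"ay": 0,"az": 0},{"tx": 0,"ty": 0,"tz": -0.006,"ax": 0,"ay": 0,"az": 0}])

```text
time_s: 22.2
position: [0.4855, -0.2787, 0.0569]
ee_rot: [-0.582, 0.582, -0.402, 0.402]
ft_force: [-0.0, 0.2, -4.1]
grip_width: 0.0263
```

```bash
python3 - <<'E'
from h import *
c,T,s=snap("wrist","w29"); print(s["position"],tilt(s),s["ft_force"],s["ft_torque"],s["time_s"],s["grip_width"])
im=cv2.imread("pics/w29.png"); cv2.imwrite("pics/w29z.png",cv2.resize(im[80:320,200:480],None,fx=2.6,fy=2.5,interpolation=cv2.INTER_CUBIC))
E
```

```text
[ 0.48547649 -0.27870855  0.05686937] (array([ 0.0003,  0.0004, -0.    ]), np.float64(-1.2098734277969112)) [-0.01487633  0.23078638 -4.08389449] [ 0.00801365 -0.00049799  0.00496469] 22.2 0.026325665568053266
```

View pics/w29z.png

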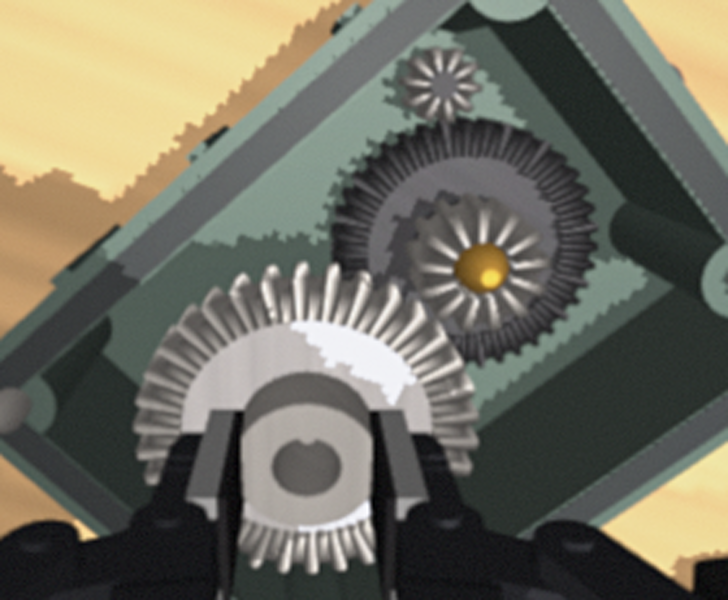

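Emit:
arm_command(plan=[{"tx": 0,"ty": 0,"tz": -0.004,"ax": 0,"ay": 0,"az": 0},{"tx": 0,"ty": 0,"tz": -0.008,"ax": 0,"ay": 0,"az": 0},{"tx": 0,"ty": 0,"tz": -0.012,"ax": 0,"ay": 0,"az": 0},{"tx": 0,"ty": 0,"tz": -0.014,"ax": 0,"ay": 0,"az": 0}])

```text
time_s: 22.65
position: [0.485, -0.2784, 0.0419]
ee_rot: [-0.582, 0.582, -0.402, 0.402]
ft_force: [0.3, 1.1, -4.0]
grip_width: 0.0263
```

Emit:
arm_command(plan=[{"tx": 0,"ty": 0,"tz": -0.001,"ax": 0,"ay": 0,"az": 0},{"tx": 0,"ty": 0,"tz": -0.002,"ax": 0,"ay": 0,"az": 0},{"tx": 0,"ty": 0,"tz": -0.003,"ax": 0,"ay": 0,"az": 0}])

```text
time_s: 22.95
position: [0.4853, -0.2785, 0.0411]
ee_rot: [0.582, -0.582, 0.402, -0.402]
ft_force: [-5.8, 4.3, 15.1]
grip_width: 0.0263
```

```bash
python3 - <<'E'
from h import *
c,T,s=snap("wrist","w30"); print(s["position"],tilt(s),s["ft_force"],s["ft_torque"],s["time_s"],s["grip_width"])
im=cv2.imread("pics/w30.png"); cv2.imwrite("pics/w30z.png",cv2.resize(im[80:320,200:480],None,fx=2.6,fy=2.5,interpolation=cv2.INTER_CUBIC))
E
```

```text
[ 0.48527483 -0.27846653  0.04113455] (array([ 0.0001,  0.0005, -0.    ]), np.float64(-1.2098206803065243)) [-5.78726235  4.25614322 15.09468954] [0.84706923 1.16802157 0.07288633] 22.95 0.026273806108665542
```

View pics/w30z.png

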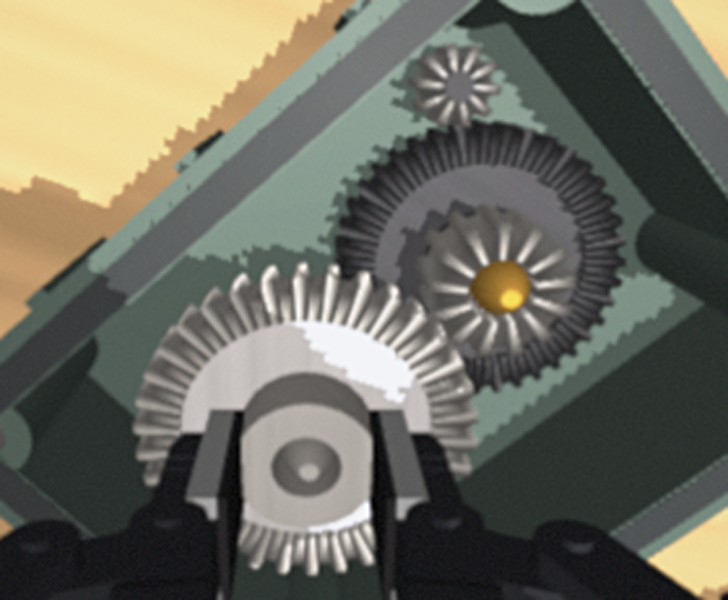

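Emit:
arm_command(plan=[{"tx": 0,"ty": 0,"tz": 0.001,"ax": 0,"ay": 0,"az": 0},{"tx": 0,"ty": 0,"tz": 0.001,"ax": 0,"ay": 0,"az": 0},{"tx": 0,"ty": 0,"tz": 0.001,"ax": 0,"ay": 0,"az": 0},{"tx": 0,"ty": 0,"tz": 0.001,"ax": 0,"ay": 0,"az": 0}], grip=0.1)

```text
time_s: 23.4
position: [0.4854, -0.2786, 0.0422]
ee_rot: [0.582, -0.582, 0.402, -0.402]
ft_force: [-0.3, -0.1, 0.8]
grip_width: 0.0468
```

Emit:
arm_command(plan=[{"tx": 0,"ty": 0,"tz": 0.02,"ax": 0,"ay": 0,"az": 0},{"tx": 0,"ty": 0,"tz": 0.05,"ax": 0,"ay": 0,"az": 0},{"tx": 0,"ty": 0,"tz": 0.08,"ax": 0,"ay": 0,"az": 0},{"tx": 0,"ty": 0,"tz": 0.11,"ax": 0,"ay": 0,"az": 0},{"tx": 0,"ty": 0,"tz": 0.12,"ax": 0,"ay": 0,"az": 0}])

```text
time_s: 23.9
position: [0.4872, -0.2796, 0.1656]
ee_rot: [0.582, -0.581, 0.4, -0.405]
ft_force: [0.5, -0.9, -0.1]
grip_width: 0.0472
```

```bash
python3 - <<'E'
from h import *
c,T,s=snap("wrist","w31"); print(s["position"],tilt(s),s["ft_force"],s["ft_torque"],s["time_s"],s["grip_width"],s["joints"])
im=cv2.imread("pics/w31.png"); cv2.imwrite("pics/w31z.png",cv2.resize(im[80:340,150:500],None,fx=2.2,fy=2.2,interpolation=cv2.INTER_CUBIC))
c,T=load("w22"); print(back(c,T,[(8,138),(124,119),(170,266),(66,276)],.008)[:,:2].round(3).tolist(), back(c,T,[(70,214)],.032)) 
im=cv2.imread("pics/w22.png"); cv2.imwrite("pics/w22c.png",cv2.resize(im[105:290,0:185],None,fx=3.2,fy=3.2,interpolation=cv2.INTER_CUBIC))
E
```

```text
[ 0.48717942 -0.2795678   0.16557146] (array([ 0.0032,  0.006 , -0.    ]), np.float64(-1.2098732912895396)) [ 0.48360924 -0.86249381 -0.06657233] [ 0.0060189  -0.03139411 -0.02177088] 23.9 0.04721157633569002 [-5.21057872e-01  3.91772432e-01  4.32106512e-02  1.21545729e+00
  1.63686867e-04  2.25960093e+00]
[[0.554, 0.375], [0.612, 0.264], [0.474, 0.193], [0.416, 0.304]] [[0.51275025 0.28700429 0.032     ]]
```

View pics/w31z.png

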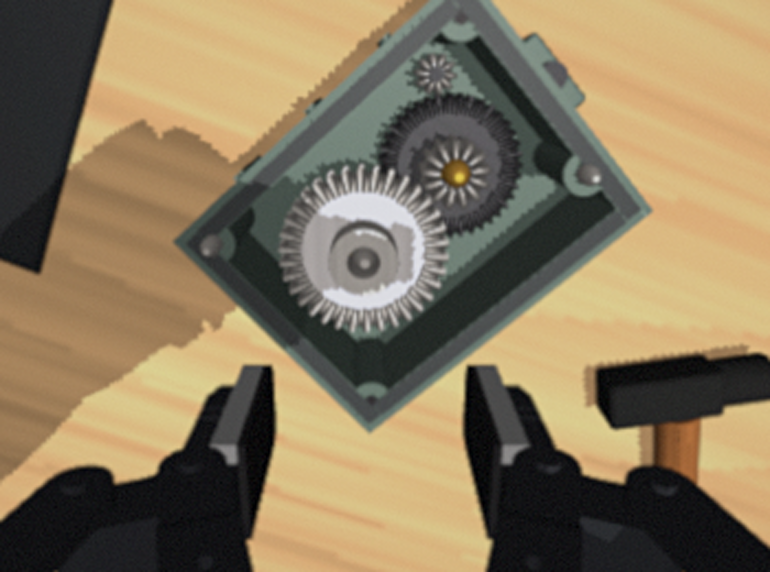

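View pics/w22c.png

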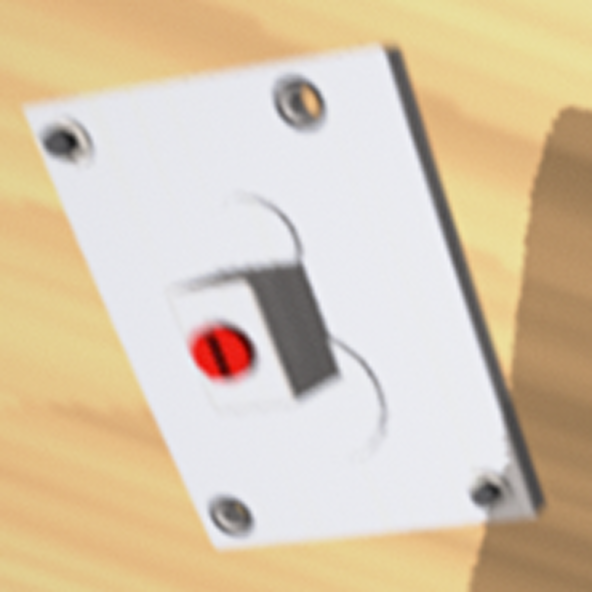

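Emit:
arm_command(plan=[{"tx": 0,"ty": 0.025,"tz": 0.015,"ax": 0.003,"ay": 0.006,"az": 0.13},{"tx": 0,"ty": 0.05,"tz": 0.03,"ax": 0.003,"ay": 0.006,"az": 0.26},{"tx": 0,"ty": 0.075,"tz": 0.045,"ax": 0.003,"ay": 0.006,"az": 0.39},{"tx": 0,"ty": 0.1,"tz": 0.05,"ax": 0.003,"ay": 0.006,"az": 0.52},{"tx": 0,"ty": 0.125,"tz": 0.05,"ax": 0.003,"ay": 0.006,"az": 0.65}], grip=0.3)

```text
time_s: 24.45
position: [0.4873, -0.1537, 0.2152]
ee_rot: [0.681, -0.679, 0.194, -0.194]
ft_force: [0.8, -0.0, 0.8]
grip_width: 0.0555
```

Emit:
arm_command(plan=[{"tx": 0,"ty": 0.025,"tz": 0,"ax": 0,"ay": 0,"az": 0.13},{"tx": 0,"ty": 0.05,"tz": 0,"ax": 0,"ay": 0,"az": 0.26},{"tx": 0,"ty": 0.075,"tz": 0,"ax": 0,"ay": 0,"az": 0.39},{"tx": 0,"ty": 0.1,"tz": 0,"ax": 0,"ay": 0,"az": 0.52},{"tx": 0,"ty": 0.125,"tz": 0,"ax": 0,"ay": 0,"az": 0.65}])

```text
time_s: 24.95
position: [0.4864, -0.0277, 0.2134]
ee_rot: [0.707, -0.705, -0.034, 0.037]
ft_force: [-0.2, 0.3, 0.2]
grip_width: 0.0554
```

Emit:
arm_command(plan=[{"tx": 0,"ty": 0.025,"tz": 0,"ax": 0,"ay": 0,"az": 0.13},{"tx": 0,"ty": 0.05,"tz": 0,"ax": 0,"ay": 0,"az": 0.26},{"tx": 0,"ty": 0.075,"tz": 0,"ax": 0,"ay": 0,"az": 0.39},{"tx": 0,"ty": 0.1,"tz": 0,"ax": 0,"ay": 0,"az": 0.52},{"tx": 0,"ty": 0.125,"tz": 0,"ax": 0,"ay": 0,"az": 0.65}])

```text
time_s: 25.45
position: [0.4856, 0.0982, 0.2116]
ee_rot: [0.658, -0.657, -0.259, 0.263]
ft_force: [0.7, 0.7, 0.1]
grip_width: 0.0556
```

```bash
python3 - <<'E'
from h import *
s=env.get_state(); print(s["position"],tilt(s),s["ft_force"],s["time_s"],s["joints"])
E
```

```text
[0.48555765 0.09821057 0.2115888 ] (array([ 0.0012, -0.007 ,  0.    ]), np.float64(0.7559853176077918)) [0.65113067 0.67864238 0.11058806] 25.45 [ 1.99443418e-01  2.46684142e-01 -3.88986475e-02  1.29229916e+00
  2.08252535e-04  1.01426527e+00]
```

Emit:
arm_command(plan=[{"tx": 0.006,"ty": 0.021,"tz": 0,"ax": 0,"ay": 0,"az": 0.13},{"tx": 0.013,"ty": 0.042,"tz": 0,"ax": 0,"ay": 0,"az": 0.26},{"tx": 0.02,"ty": 0.063,"tz": 0,"ax": 0,"ay": 0,"az": 0.39},{"tx": 0.027,"ty": 0.084,"tz": 0,"ax": 0,"ay": 0,"az": 0.52},{"tx": 0.034,"ty": 0.105,"tz": 0,"ax": 0,"ay": 0,"az": 0.65}])

```text
time_s: 25.95
position: [0.5191, 0.2038, 0.2095]
ee_rot: [0.538, -0.538, -0.455, 0.462]
ft_force: [-0.3, 0.1, 0.4]
grip_width: 0.0555
```

Emit:
arm_command(plan=[{"tx": 0.007,"ty": 0.021,"tz": 0,"ax": 0,"ay": 0,"az": 0.13},{"tx": 0.014,"ty": 0.042,"tz": 0,"ax": 0,"ay": 0,"az": 0.26},{"tx": 0.021,"ty": 0.063,"tz": 0,"ax": 0,"ay": 0,"az": 0.39},{"tx": 0.028,"ty": 0.084,"tz": 0,"ax": 0,"ay": 0,"az": 0.52},{"tx": 0.032,"ty": 0.102,"tz": 0,"ax": 0,"ay": 0,"az": 0.64}])

```text
time_s: 26.45
position: [0.5508, 0.3066, 0.207]
ee_rot: [0.364, -0.366, -0.601, 0.61]
ft_force: [0.0, -0.4, -0.2]
grip_width: 0.0557
```

```bash
python3 - <<'E'
from h import *
for i in range(5): env.capture("wrist")
c,T,s=snap("wrist","w32"); print(s["position"],tilt(s),s["ft_force"],s["time_s"],s["joints"])
E
```

```text
[0.55046987 0.30506967 0.20812912] (array([ 0.0113, -0.0044,  0.    ]), np.float64(2.0497709897228455)) [-0.6766479  -0.65201269  0.47907027] 26.7 [ 0.50977892  0.52116458  0.35846143  1.41744629 -0.00770965  0.03087674]
```

View pics/w32.png

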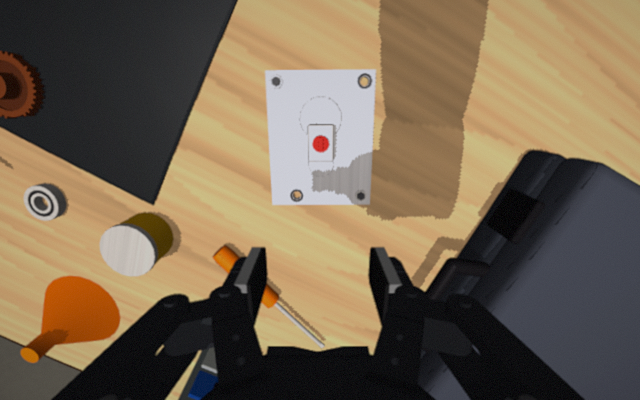

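```bash
python3 - <<'E'
import cv2
im=cv2.imread("pics/w32.png"); cv2.imwrite("pics/w32z.png",cv2.resize(im[60:215,255:390],None,fx=3.8,fy=3.8,interpolation=cv2.INTER_CUBIC))
E
```

```text
(no output)
```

View pics/w32z.png

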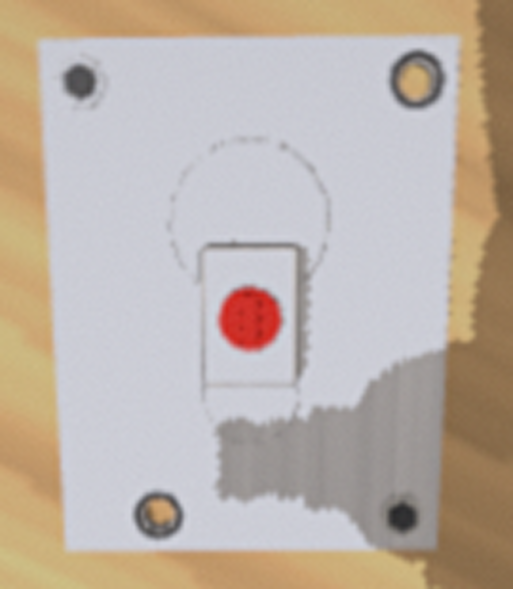

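```bash
python3 - <<'E'
from fith import *
z=lambda u,v:(u/3.8+255,v/3.8+60)
P=[((-78,-61,8),z(39,40)),((-78,61,8),z(461,37)),((78,-61,8),z(66,550)),((78,61,8),z(438,550)),((-66,49,8),z(416,79)),((66,-30,8),z(158,514)),
((-20,-14,32),z(202,247)),((-20,14,32),z(300,244)),((20,-14,32),z(205,384)),((20,14,32),z(298,383)),((0,0,33),z(250,318))]
p,e=fit("w32",P,(.513,.285,.475)); print(p,p[2]+np.pi/2); print(e.round(1))
E
```

```text
[0.51137082 0.28607234 0.48556878] 2.056365102654534
[[-0.1 -0.5]
 [-0.  -0.6]
 [ 0.  -0. ]
 [-0.3 -0.4]
 [ 0.5 -0. ]
 [ 0.3  0.2]
 [-0.3 -0.2]
 [ 0.   0.4]
 [-0.5  0.8]
 [ 0.2  0.9]
 [ 0.2 -0. ]]
```

Emit:
arm_command(plan=[{"tx": -0.015,"ty": -0.008,"tz": -0.03,"ax": 0.011,"ay": -0.004,"az": 0.007},{"tx": -0.03,"ty": -0.016,"tz": -0.06,"ax": 0.011,"ay": -0.004,"az": 0.007},{"tx": -0.0383,"ty": -0.0205,"tz": -0.1,"ax": 0.011,"ay": -0.004,"az": 0.007},{"tx": -0.0383,"ty": -0.0205,"tz": -0.13,"ax": 0.011,"ay": -0.004,"az": 0.007},{"tx": -0.0383,"ty": -0.0205,"tz": -0.14,"ax": 0.011,"ay": -0.004,"az": 0.007}])

```text
time_s: 27.25
position: [0.5096, 0.2818, 0.0654]
ee_rot: [0.367, -0.365, -0.603, 0.607]
ft_force: [-0.7, -0.8, 0.8]
grip_width: 0.0553
```

```bash
python3 - <<'E'
from h import *
for i in range(4): env.capture("wrist")
c,T,s=snap("wrist","w33"); print(s["position"],tilt(s,2.0564),s["ft_force"],s["time_s"],s["joints"])
im=cv2.imread("pics/w33.png"); cv2.imwrite("pics/w33z.png",cv2.resize(im[60:330,180:460],None,fx=2.4,fy=2.2,interpolation=cv2.INTER_CUBIC))
E
```

```text
[0.51360704 0.28462511 0.07014492] (array([-0.0013,  0.0025,  0.0007]), 2.0564) [-0.25082579  0.67937477 -0.44316246] 27.45 [ 5.06075516e-01  5.21398130e-01 -1.57719583e-02  1.03085683e+00
 -7.19068227e-05  2.11904560e-02]
```

View pics/w33z.png

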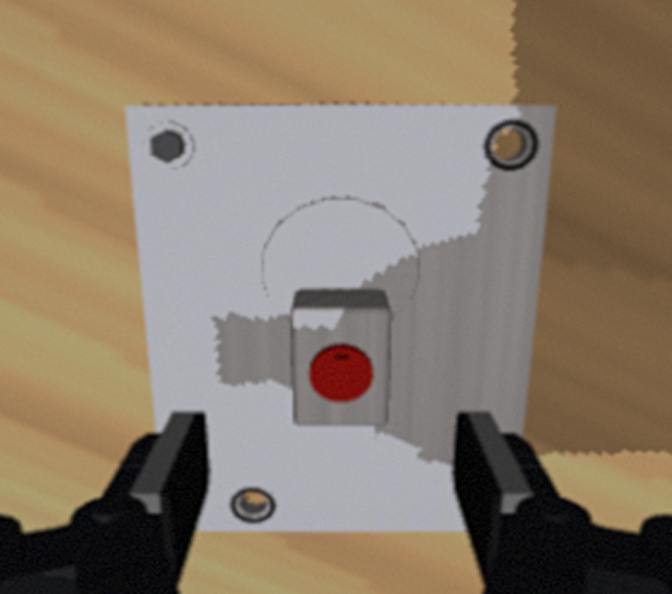

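Cover under the open jaws with yaw aligned to 0.0007 rad. Descending.

Emit:
arm_command(plan=[{"tx": -0.0012,"ty": 0,"tz": -0.015,"ax": -0.001,"ay": 0.002,"az": 0},{"tx": -0.0012,"ty": 0,"tz": -0.03,"ax": -0.001,"ay": 0.002,"az": 0},{"tx": -0.0012,"ty": 0,"tz": -0.043,"ax": -0.001,"ay": 0.002,"az": 0},{"tx": -0.0012,"ty": 0,"tz": -0.051,"ax": -0.001,"ay": 0.002,"az": 0},{"tx": -0.0012,"ty": 0,"tz": -0.054,"ax": -0.001,"ay": 0.002,"az": 0}])

```text
time_s: 28.0
position: [0.5127, 0.2849, 0.0162]
ee_rot: [-0.365, 0.366, 0.606, -0.605]
ft_force: [-0.9, -0.1, 1.3]
grip_width: 0.0556
```

```bash
python3 - <<'E'
from h import *
for i in range(4): s=env.get_state(); print(s["position"],tilt(s,2.0564),s["ft_force"]);env.capture("wrist")
E
```

```text
[0.51269381 0.2849     0.01621891] (array([-0.0006,  0.0011,  0.0006]), 2.0564) [-0.89744743 -0.10496918  1.26975646]
[0.51263326 0.2848865  0.01608875] (array([-0.0006,  0.0009,  0.0005]), 2.0564) [-0.35664435  0.38322661  0.39983652]
[0.51280263 0.2849984  0.01656054] (array([-0.0008,  0.0013,  0.0005]), 2.0564) [-0.50252823 -0.1256294   0.09064747]
[0.5130767 0.2851275 0.0169582] (array([-0.0011,  0.0019,  0.0005]), 2.0564) [ 0.4172401  -0.27640919  0.63877746]
```

Emit:
arm_command(plan=[{"tx": -0.0005,"ty": 0,"tz": -0.002,"ax": -0.001,"ay": 0.002,"az": 0},{"tx": -0.0005,"ty": 0,"tz": -0.002,"ax": -0.001,"ay": 0.002,"az": 0},{"tx": -0.0005,"ty": 0,"tz": -0.002,"ax": -0.001,"ay": 0.002,"az": 0},{"tx": -0.0005,"ty": 0,"tz": -0.002,"ax": -0.001,"ay": 0.002,"az": 0},{"tx": -0.0005,"ty": 0,"tz": -0.002,"ax": -0.001,"ay": 0.002,"az": 0}], grip=-0.6, grip_force=100)

```text
time_s: 28.7
position: [0.5129, 0.2859, 0.0161]
ee_rot: [-0.365, 0.365, 0.606, -0.605]
ft_force: [-2.0, 0.3, 5.5]
grip_width: 0.0258
```

```bash
python3 - <<'E'
from h import *
c,T,s=snap("wrist","w34"); print(s["position"],tilt(s,2.0564),s["ft_force"],s["ft_torque"],s["grip_width"])
E
```

```text
[0.51294886 0.28592529 0.01612303] (array([-0.0019,  0.0011,  0.0002]), 2.0564) [-2.04166647  0.2848049   5.48348981] [ 0.28065964  0.43773307 -0.04642921] 0.025770186937174033
```

Emit:
arm_command(plan=[{"tx": 0,"ty": 0,"tz": 0.01,"ax": 0,"ay": 0,"az": 0},{"tx": 0,"ty": 0,"tz": 0.03,"ax": 0,"ay": 0,"az": 0},{"tx": 0,"ty": 0,"tz": 0.06,"ax": 0,"ay": 0,"az": 0},{"tx": 0,"ty": 0,"tz": 0.09,"ax": 0,"ay": 0,"az": 0},{"tx": 0,"ty": 0,"tz": 0.12,"ax": 0,"ay": 0,"az": 0}])

```text
time_s: 29.25
position: [0.5121, 0.285, 0.1362]
ee_rot: [0.366, -0.365, -0.605, 0.606]
ft_force: [0.2, 0.0, -5.9]
grip_width: 0.0253
```

```bash
python3 - <<'E'
from h import *
for i in range(2): env.capture("wrist")
c,T,s=snap("wrist","w35"); print(s["position"],tilt(s,2.0564),s["ft_force"],s["ft_torque"],s["time_s"],s["grip_width"])
E
```

```text
[0.51556277 0.28704392 0.14040186] (array([-0.0054,  0.0086,  0.0004]), 2.0564) [ 1.07086817  0.74292371 -3.91440694] [ 0.00496195 -0.16696048 -0.04587427] 29.35 0.025164637650089333
```

View pics/w35.png

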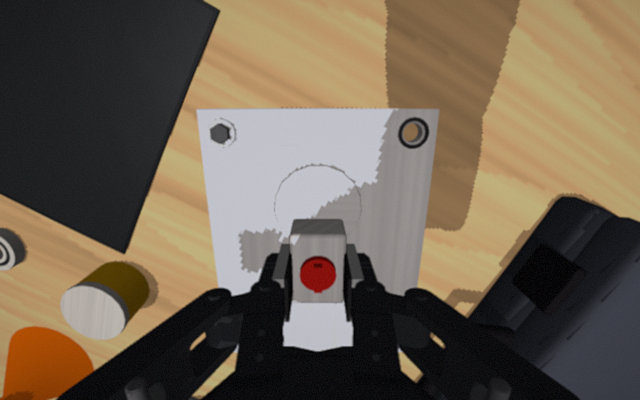

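```bash
python3 - <<'E'
import cv2
im=cv2.imread("pics/w35.png"); cv2.imwrite("pics/w35z.png",cv2.resize(im[95:320,185:455],None,fx=2.9,fy=2.6,interpolation=cv2.INTER_CUBIC))
E
```

```text
(no output)
```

View pics/w35z.png

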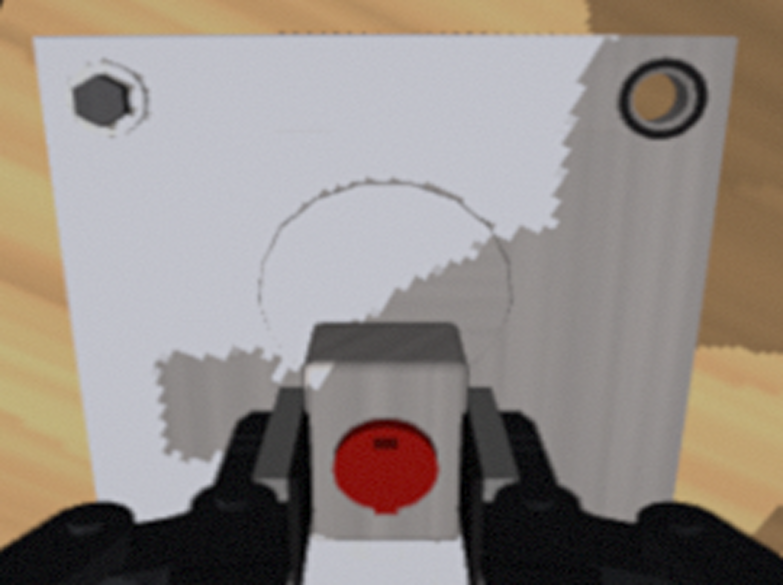

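```bash
cat > cov.py <<'E'
from h import *
from scipy.optimize import least_squares
# held cover in tool frame: params x,z offset, yaw about tool y, pitch about tool x, (dy)
def tool_pts(p,L,u=.0161):
    L=np.asarray(L,float)/1000
    Q=np.c_[L[:,1],-L[:,2],-L[:,0]]
    r=R.from_rotvec([p[3],0,0])*R.from_rotvec([0,p[2],0])
    return r.apply(Q)+[p[0],u+(p[4] if len(p)>4 else 0),p[1]]
E
python3 - <<'E'
from cov import *
c,T=load("w35"); Tt=np.array(c["T_tool_cam"])
z=lambda u,v:(u/2.9+185,v/2.6+95)
L=[(-78,-61,8),(-78,61,8),(-66,49,8),(-20,-14,8),(-20,14,8),(-20,-14,32),(-20,14,32),(20,-14,32),(20,14,32)]
uv=np.array([z(33,38),z(737,38),z(662,98),z(315,325),z(461,325),z(306,363),z(467,363),z(314,538),z(463,538)])
for n in(3,4,5):
    f=lambda p:(proj(c,Tt,tool_pts(list(p)+[0]*(4-len(p)),L))-uv).ravel()
    r=least_squares(f,[0]*n,loss="soft_l1"); print(n,r.x.round(4)); print(f(r.x).reshape(-1,2).round(1).tolist())
E
```

```text
3 [-0.0007  0.0017 -0.0042]
[[-0.4, -0.1], [0.8, -1.3], [0.7, -0.0], [-0.4, -2.7], [-0.5, -2.9], [-1.3, 1.1], [1.7, 0.8], [-1.2, 3.2], [0.8, 3.0]]
4 [-0.0007  0.0014 -0.0034 -0.0152]
[[0.7, 0.1], [-0.1, -0.9], [0.2, 0.2], [-0.3, -2.6], [-0.5, -2.8], [-1.2, 0.4], [1.7, 0.2], [-1.3, 3.2], [0.9, 3.0]]
5 [-0.0007  0.0016 -0.0036  0.0246  0.003 ]
[[0.7, 0.5], [0.0, -0.5], [-0.0, 0.5], [0.0, -3.7], [-0.8, -3.9], [-0.7, 0.6], [1.3, 0.4], [-0.6, 0.4], [0.2, 0.2]]
```

```bash
python3 - <<'E'
from h import *
for n in("w2","w6","w7","w26","w32","w35"):
    c,T=load(n); print(n,c["T_tool_cam"][:3,3],c["cx"],c["cy"],c["vertical_fov"])
c,T=load("w35"); print(c["T_tool_cam"])
print(proj(c,np.array(c["T_tool_cam"]),[[.0017,.008,.078],[-.0007,.008,.078]]))
E
```

```text
w2 [ 0.00134712 -0.14196101  0.07923746] 317.48692749779013 201.22644164112276 69.36479859791102
w6 [ 0.00134957 -0.1419613   0.07924359] 317.48692749779013 201.22644164112276 69.36479859791102
w7 [ 0.00135473 -0.14196328  0.079255  ] 317.48692749779013 201.22644164112276 69.36479859791102
w26 [ 0.00134815 -0.1419599   0.07924158] 317.48692749779013 201.22644164112276 69.36479859791102
w32 [-0.00127511 -0.14194281  0.08040351] 317.48692749779013 201.22644164112276 69.36479859791102
w35 [-0.00127665 -0.14196684  0.0804239 ] 317.48692749779013 201.22644164112276 69.36479859791102
[[ 9.99999925e-01 -3.84802645e-04  3.46077764e-05 -1.27665182e-03]
 [-1.53130093e-04 -3.12512624e-01  9.49913594e-01 -1.41966845e-01]
 [-3.54713896e-04 -9.49913528e-01 -3.12512660e-01  8.04238994e-02]
 [ 0.00000000e+00  0.00000000e+00  0.00000000e+00  1.00000000e+00]]
[[323.42457766 111.66534513]
 [318.60140227 111.66553664]]
```

Emit:
arm_command(plan=[{"tx": -0.001,"ty": -0.015,"tz": 0.02,"ax": -0.003,"ay": 0.005,"az": -0.03},{"tx": -0.002,"ty": -0.045,"tz": 0.03,"ax": -0.005,"ay": 0.009,"az": -0.09},{"tx": -0.003,"ty": -0.08,"tz": 0.03,"ax": -0.005,"ay": 0.009,"az": -0.15},{"tx": -0.004,"ty": -0.118,"tz": 0.03,"ax": -0.005,"ay": 0.009,"az": -0.21},{"tx": -0.005,"ty": -0.156,"tz": 0.03,"ax": -0.005,"ay": 0.009,"az": -0.27}])

```text
time_s: 29.9
position: [0.5073, 0.1286, 0.1645]
ee_rot: [0.446, -0.442, -0.547, 0.553]
ft_force: [0.9, -1.1, -4.6]
grip_width: 0.0256
```

Emit:
arm_command(plan=[{"tx": 0,"ty": -0.038,"tz": 0,"ax": 0,"ay": 0,"az": -0.065},{"tx": 0,"ty": -0.076,"tz": 0,"ax": 0,"ay": 0,"az": -0.13},{"tx": 0,"ty": -0.114,"tz": 0,"ax": 0,"ay": 0,"az": -0.195},{"tx": 0,"ty": -0.152,"tz": 0,"ax": 0,"ay": 0,"az": -0.26},{"tx": 0,"ty": -0.19,"tz": 0,"ax": 0,"ay": 0,"az": -0.325}])

```text
time_s: 30.4
position: [0.5052, -0.0629, 0.1616]
ee_rot: [0.531, -0.524, -0.467, 0.475]
ft_force: [0.5, 0.7, -5.1]
grip_width: 0.0254
```

```bash
python3 - <<'E'
from h import *
s=env.get_state(); print(s["position"],tilt(s,1.087),s["ft_force"],s["ft_torque"],s["time_s"],s["joints"],s["grip_width"])
E
```

```text
[ 0.50517613 -0.06285262  0.16157745] (array([-0.0026, -0.0145, -0.3695]), 1.087) [ 0.54423667  0.69671498 -5.09916312] [-0.05228387 -0.14400905  0.00114468] 30.4 [-0.12266845  0.31089794 -0.08598839  1.18849058 -0.0018664  -0.00840675] 0.025410825727087367
```

Emit:
arm_command(plan=[{"tx": 0.001,"ty": -0.042,"tz": 0,"ax": 0,"ay": -0.004,"az": -0.07},{"tx": 0.002,"ty": -0.084,"tz": 0,"ax": 0,"ay": -0.008,"az": -0.14},{"tx": 0.003,"ty": -0.126,"tz": 0,"ax": 0,"ay": -0.012,"az": -0.21},{"tx": 0.004,"ty": -0.168,"tz": 0,"ax": -0.001,"ay": -0.014,"az": -0.28},{"tx": 0.004,"ty": -0.2,"tz": 0,"ax": -0.002,"ay": -0.014,"az": -0.34}])

```text
time_s: 30.9
position: [0.5072, -0.2649, 0.1582]
ee_rot: [0.602, -0.599, -0.372, 0.374]
ft_force: [2.0, 0.8, -4.5]
grip_width: 0.0256
```

Emit:
arm_command(plan=[{"tx": 0,"ty": -0.015,"tz": 0,"ax": 0,"ay": 0,"az": -0.015},{"tx": 0,"ty": -0.028,"tz": 0,"ax": 0,"ay": 0,"az": -0.03},{"tx": 0,"ty": -0.028,"tz": 0,"ax": 0,"ay": 0,"az": -0.03},{"tx": 0,"ty": -0.028,"tz": 0,"ax": 0,"ay": 0,"az": -0.03},{"tx": 0,"ty": -0.028,"tz": 0,"ax": 0,"ay": 0,"az": -0.03}])

```text
time_s: 31.4
position: [0.5073, -0.2913, 0.1581]
ee_rot: [0.608, -0.604, -0.364, 0.366]
ft_force: [-0.2, -0.2, -6.0]
grip_width: 0.0258
```

```bash
python3 - <<'E'
from h import *
for i in range(3): env.capture("wrist")
c,T,s=snap("wrist","w36"); print(s["position"],tilt(s,1.087),s["ft_force"],s["time_s"],s["grip_width"],c["T_tool_cam"][:3,3])
E
```

```text
[ 0.50752666 -0.29172639  0.1585638 ] (array([-0.0021, -0.0048,  0.0031]), 1.087) [ 0.77760483  0.06401777 -5.19154044] 31.55 0.025489519691386513 [-0.00127068 -0.14196218  0.07906853]
```

View pics/w36.png

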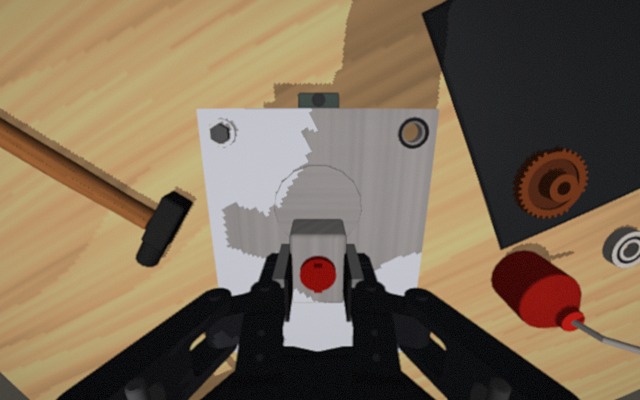

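Emit:
arm_command(plan=[{"tx": 0.001,"ty": -0.0003,"tz": -0.012,"ax": -0.002,"ay": -0.005,"az": 0.003},{"tx": 0.0015,"ty": -0.0003,"tz": -0.025,"ax": -0.002,"ay": -0.005,"az": 0.003},{"tx": 0.0015,"ty": -0.0003,"tz": -0.038,"ax": -0.002,"ay": -0.005,"az": 0.003},{"tx": 0.0015,"ty": -0.0003,"tz": -0.051,"ax": -0.002,"ay": -0.005,"az": 0.003},{"tx": 0.0015,"ty": -0.0003,"tz": -0.06,"ax": -0.002,"ay": -0.005,"az": 0.003}])

```text
time_s: 32.1
position: [0.5082, -0.2918, 0.0966]
ee_rot: [0.606, -0.605, -0.365, 0.366]
ft_force: [-0.6, 0.7, -5.2]
grip_width: 0.0254
```

```bash
python3 - <<'E'
from h import *
for i in range(6): s=env.get_state(); print(s["position"],tilt(s,1.087),s["ft_force"]); env.capture("wrist")
c,T,s=snap("wrist","w37"); print(s["position"],tilt(s,1.087),s["ft_force"],s["time_s"],s["grip_width"])
im=cv2.imread("pics/w37.png"); cv2.imwrite("pics/w37z.png",cv2.resize(im[80:320,170:470],None,fx=2.6,fy=2.5,interpolation=cv2.INTER_CUBIC))
E
```

```text
[ 0.50816842 -0.29175291  0.09662381] (array([-0.0013, -0.0019,  0.0003]), 1.087) [-0.60265528  0.69329027 -5.16391841]
[ 0.50750265 -0.29136542  0.09528568] (array([-0.0024, -0.0038,  0.0003]), 1.087) [-0.77415463  1.17386297 -6.78839702]
[ 0.50763604 -0.29147192  0.09629097] (array([-0.0022, -0.0035,  0.0004]), 1.087) [ 0.06869647  0.36122238 -4.44388803]
[ 0.50827943 -0.2918898   0.09743135] (array([-0.0012, -0.0019,  0.0005]), 1.087) [-0.1960233   0.24050682 -4.55740472]
[ 0.50893126 -0.29225089  0.09834556] (array([-0.0003, -0.0002,  0.0004]), 1.087) [ 0.99301538  0.15539444 -5.49934166]
[ 0.50936762 -0.2925349   0.09895508] (array([0.0004, 0.001 , 0.0005]), 1.087) [ 0.87588507 -0.39716233 -4.70423708]
[ 0.50953916 -0.2926104   0.09928064] (array([0.0007, 0.0015, 0.0004]), 1.087) [-0.31374899 -0.56566023 -4.88552808] 32.4 0.025540222458846636
```

View pics/w37z.png

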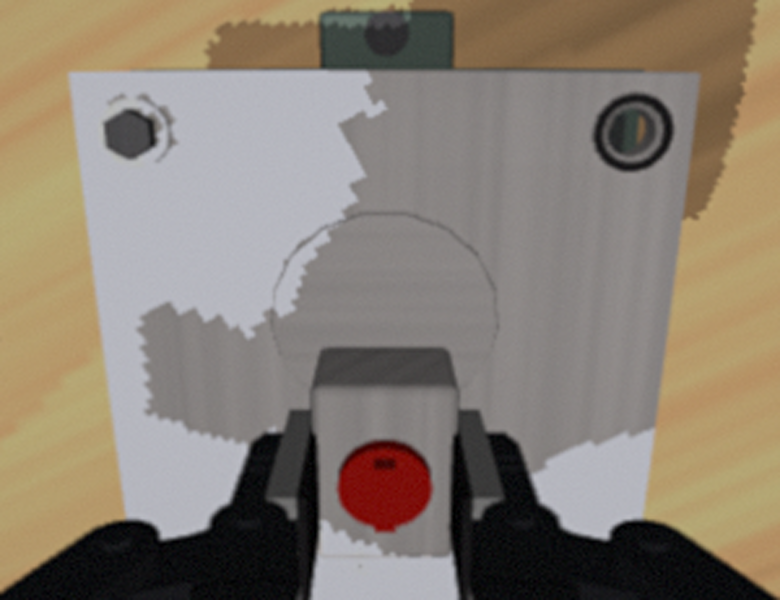

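```bash
python3 - <<'E'
from cov import *
c,T0=load("w37"); s=env.get_state()
T=T0.copy(); T[1,3]+=.00144   # remove world bias
h=np.array([.5088,-.2911,-.480])
def W(L):
    L=np.asarray(L,float)/1000; ca,sa=np.cos(h[2]),np.sin(h[2]); return np.c_[h[0]+ca*L[:,0]-sa*L[:,1],h[1]+sa*L[:,0]+ca*L[:,1],L[:,2]]
print(proj(c,T,W([(-60,61,56),(-70,61,56),(-78,61,56),(-66,49,68)])))
# home-cover at current height
u=.0993-.0161
print("cover aligned would show", proj(c,T,W([(-66,49,1000*u+8),(-78,61,1000*u+8),(-78,-61,1000*u+8)])))
print("seen hole",(170+632/2.6,80+132/2.5),"TR",(170+700/2.6,80+73/2.5),"TL",(170+69/2.6,80+72/2.5))
print("lug ctr seen",170+387/2.6, "pred",proj(c,T,W([(-85,0,10),(-85,0,20)])))
E
```

```text
[[414.56626698 137.10154488]
 [416.05577268 120.82372915]
 [417.26040381 107.43983611]
 [401.80932358 128.79236132]]
cover aligned would show [[414.48779767 132.2130024 ]
 [440.42986209 107.83955189]
 [196.18207913 108.98339377]]
seen hole (413.0769230769231, 132.8) TR (439.2307692307692, 109.2) TL (196.53846153846155, 108.8)
lug ctr seen 318.8461538461538 pred [[317.82430435  97.56849584]
 [317.86290741  97.16805949]]
```

Emit:
arm_command(plan=[{"tx": 0,"ty": 0.0002,"tz": -0.002,"ax": 0.0005,"ay": 0.001,"az": 0.005},{"tx": 0,"ty": 0.0002,"tz": -0.004,"ax": 0.0005,"ay": 0.001,"az": 0.005},{"tx": 0,"ty": 0.0002,"tz": -0.006,"ax": 0.0005,"ay": 0.001,"az": 0.005},{"tx": 0,"ty": 0.0002,"tz": -0.008,"ax": 0.0005,"ay": 0.001,"az": 0.005},{"tx": 0,"ty": 0.0002,"tz": -0.009,"ax": 0.0005,"ay": 0.001,"az": 0.005}])

```text
time_s: 32.95
position: [0.5094, -0.2923, 0.09]
ee_rot: [-0.604, 0.604, 0.367, -0.367]
ft_force: [-0.6, 0.6, -5.2]
grip_width: 0.0255
```

```bash
python3 - <<'E'
from h import *
for i in range(6): env.capture("wrist")
c,T,s=snap("wrist","w38"); print(s["position"],tilt(s,1.092),s["ft_force"],s["time_s"],s["grip_width"])
im=cv2.imread("pics/w38.png"); cv2.imwrite("pics/w38z.png",cv2.resize(im[85:185,350:470],None,fx=6,fy=6,interpolation=cv2.INTER_CUBIC))
E
```

```text
[ 0.50967259 -0.29248384  0.09050097] (array([0.0004, 0.0009, 0.0005]), 1.092) [-0.42817725  0.39114059 -5.5550583 ] 33.25 0.025679266382522967
```

View pics/w38z.png

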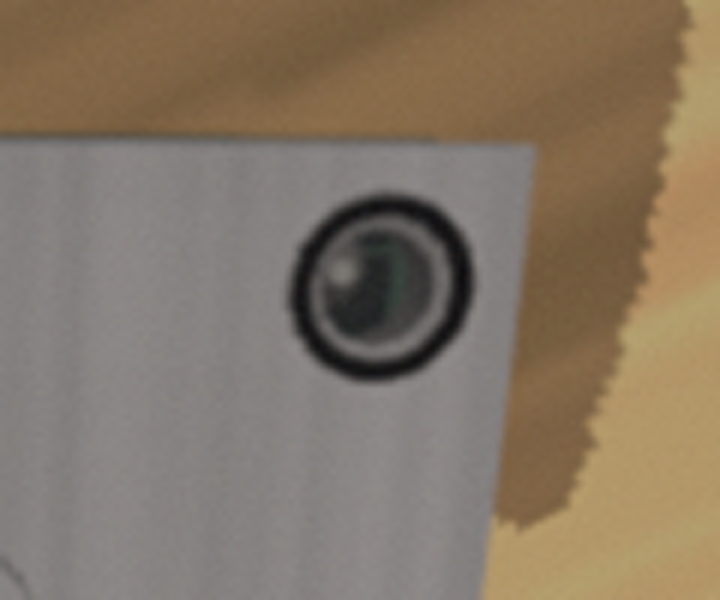

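```bash
python3 - <<'E'
from h import *
c,T=load("w38"); T=T.copy(); T[1,3]+=.00144
pin=back(c,T,[(407.3,129.7)],.068)[0]; hole=back(c,T,[(413.5,132.8)],.0824)[0]
print(pin,hole,(hole-pin)*1000)
X=np.array([np.cos(1.092),np.sin(1.092)]);Z=np.array([-X[1],X[0]])
d=(hole-pin)[:2]*1000; print("tool x,z",d@X,d@Z)
E
```

```text
[ 0.47278314 -0.21659428  0.068     ] [ 0.47269746 -0.21776235  0.0824    ] [-0.08568233 -1.16806783 14.4       ]
tool x,z -1.0761935375517917 -0.4620945610678294
```

Emit:
arm_command(plan=[{"tx": 0,"ty": 0.0007,"tz": -0.001,"ax": 0.0004,"ay": 0.001,"az": 0},{"tx": 0,"ty": 0.0007,"tz": -0.002,"ax": 0.0004,"ay": 0.001,"az": 0},{"tx": 0,"ty": 0.0007,"tz": -0.003,"ax": 0.0004,"ay": 0.001,"az": 0},{"tx": 0,"ty": 0.0007,"tz": -0.004,"ax": 0.0004,"ay": 0.001,"az": 0},{"tx": 0,"ty": 0.0007,"tz": -0.005,"ax": 0.0004,"ay": 0.001,"az": 0}])

```text
time_s: 33.8
position: [0.5097, -0.2918, 0.0854]
ee_rot: [0.604, -0.604, -0.367, 0.367]
ft_force: [0.2, -0.8, -4.5]
grip_width: 0.0254
```

```bash
python3 - <<'E'
from h import *
for i in range(4): env.capture("wrist")
c,T,s=snap("wrist","w39"); print(s["position"],tilt(s,1.092),s["ft_force"],s["ft_torque"],s["time_s"],s["grip_width"])
im=cv2.imread("pics/w39.png"); cv2.imwrite("pics/w39z.png",cv2.resize(im[85:185,350:470],None,fx=6,fy=6,interpolation=cv2.INTER_CUBIC))
E
```

```text
[ 0.5096513  -0.29177199  0.08547509] (array([-0.    , -0.0002,  0.0004]), 1.092) [-0.41265789 -0.91302098 -5.57086925] [-0.05198176 -0.02474301  0.05490041] 34.0 0.025559388543690956
```

View pics/w39z.png

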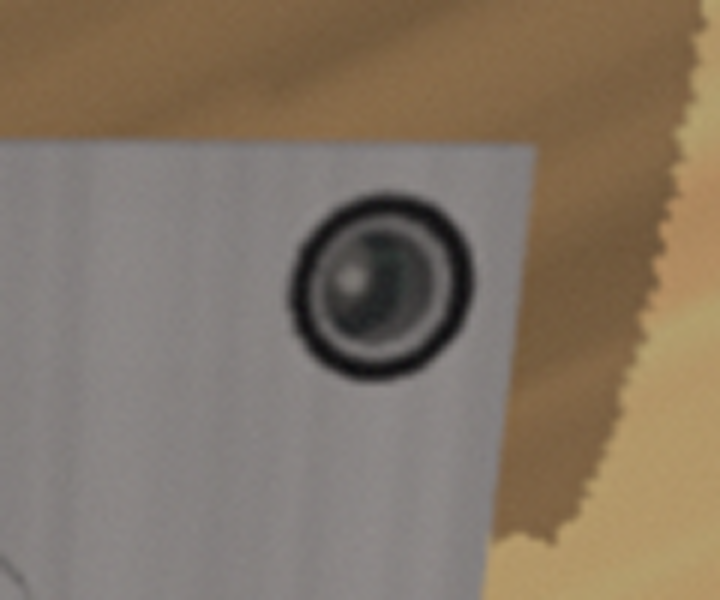

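```bash
python3 - <<'E'
from h import *
c,T=load("w39"); T=T.copy(); T[1,3]+=.00144
pin=back(c,T,[(350+353/6,85+283/6)],.068)[0]; hole=back(c,T,[(350+381/6,85+287/6)],.0774)[0]
X=np.array([np.cos(1.092),np.sin(1.092)]);Z=np.array([-X[1],X[0]])
d=(hole-pin)[:2]*1000; print(pin,hole,"tool x,z",d@X,d@Z)
E
```

```text
[ 0.47331149 -0.21680635  0.068     ] [ 0.47268941 -0.21704417  0.0774    ] tool x,z -0.49767411517793125 0.4425624617640475
```

Emit:
arm_command(plan=[{"tx": 0,"ty": 0,"tz": -0.002,"ax": 0,"ay": 0,"az": 0},{"tx": 0,"ty": 0,"tz": -0.004,"ax": 0,"ay": 0,"az": 0},{"tx": 0,"ty": 0,"tz": -0.005,"ax": 0,"ay": 0,"az": 0},{"tx": 0,"ty": 0,"tz": -0.006,"ax": 0,"ay": 0,"az": 0}])

```text
time_s: 34.45
position: [0.5096, -0.2918, 0.0793]
ee_rot: [0.604, -0.604, -0.367, 0.367]
ft_force: [-0.6, 0.6, -4.3]
grip_width: 0.0253
```

```bash
python3 - <<'E'
from h import *
env.capture("side")
c,T,s=snap("wrist","w40"); print(s["position"],tilt(s,1.092),s["ft_force"],s["ft_torque"],s["time_s"],s["grip_width"])
im=cv2.imread("pics/w40.png"); cv2.imwrite("pics/w40z.png",cv2.resize(im[85:185,350:470],None,fx=6,fy=6,interpolation=cv2.INTER_CUBIC))
E
```

```text
[ 0.50955053 -0.29173174  0.07918745] (array([-0.0002, -0.0004,  0.0005]), 1.092) [-0.11301308  0.64555576 -4.70887137] [-0.0370491  -0.06210745  0.03162389] 34.5 0.025519408807094805
```

View pics/w40z.png

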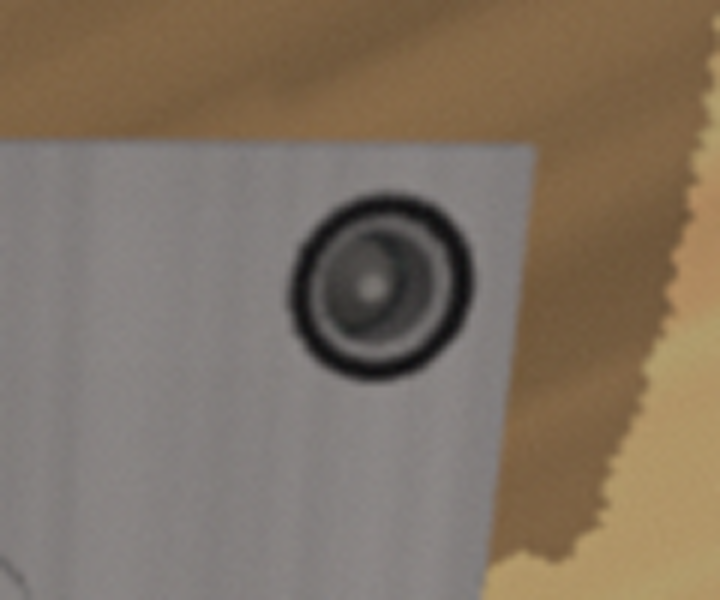

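Emit:
arm_command(plan=[{"tx": 0,"ty": 0,"tz": -0.002,"ax": 0,"ay": 0,"az": 0},{"tx": 0,"ty": 0,"tz": -0.004,"ax": 0,"ay": 0,"az": 0},{"tx": 0,"ty": 0,"tz": -0.006,"ax": 0,"ay": 0,"az": 0}])

```text
time_s: 34.85
position: [0.5096, -0.2917, 0.0731]
ee_rot: [0.605, -0.604, -0.367, 0.367]
ft_force: [0.8, 0.2, -5.5]
grip_width: 0.0259
```

Emit:
arm_command(plan=[{"tx": 0,"ty": 0,"tz": -0.001,"ax": 0,"ay": 0,"az": 0},{"tx": 0,"ty": 0,"tz": -0.002,"ax": 0,"ay": 0,"az": 0}])

```text
time_s: 35.05
position: [0.5094, -0.2917, 0.0721]
ee_rot: [0.604, -0.604, -0.367, 0.367]
ft_force: [-4.7, 2.6, 8.7]
grip_width: 0.025
```

```bash
python3 - <<'E'
from h import *
env.capture("side")
c,T,s=snap("wrist","w41"); print(s["position"],tilt(s,1.092),s["ft_force"],s["ft_torque"],s["time_s"],s["grip_width"])
im=cv2.imread("pics/w41.png"); cv2.imwrite("pics/w41z.png",cv2.resize(im[85:185,350:470],None,fx=6,fy=6,interpolation=cv2.INTER_CUBIC))
E
```

```text
[ 0.50942573 -0.29164403  0.07214272] (array([-0.0001, -0.0001,  0.0004]), 1.092) [-3.70397762  1.29743766  3.04510827] [0.42354273 0.60196962 0.01943536] 35.1 0.025767390369670934
```

View pics/w41z.png

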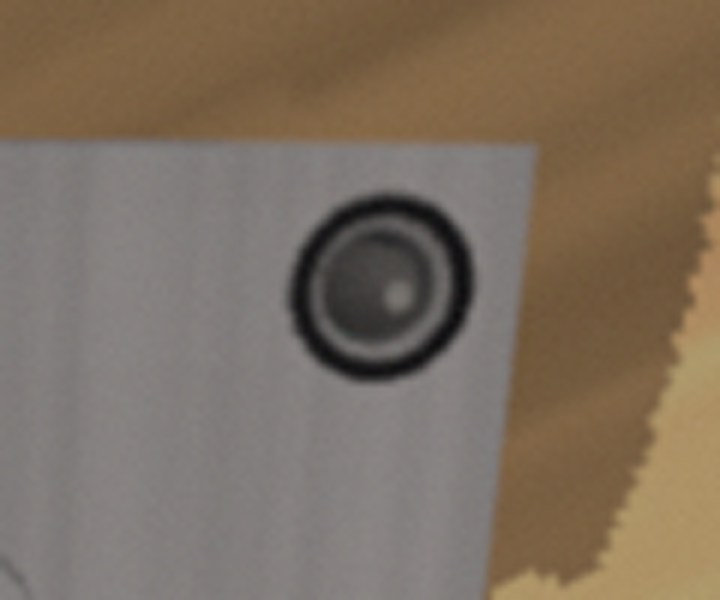

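Emit:
arm_command(plan=[{"tx": 0,"ty": 0,"tz": 0.0005,"ax": 0,"ay": 0,"az": 0},{"tx": 0,"ty": 0,"tz": 0.0005,"ax": 0,"ay": 0,"az": 0},{"tx": 0,"ty": 0,"tz": 0.0005,"ax": 0,"ay": 0,"az": 0},{"tx": 0,"ty": 0,"tz": 0.0005,"ax": 0,"ay": 0,"az": 0},{"tx": 0,"ty": 0,"tz": 0.0005,"ax": 0,"ay": 0,"az": 0}], grip=0.3)

```text
time_s: 35.65
position: [0.5096, -0.2918, 0.0726]
ee_rot: [-0.604, 0.604, 0.367, -0.367]
ft_force: [1.2, -1.1, 0.1]
grip_width: 0.0553
```

Emit:
arm_command(plan=[{"tx": 0,"ty": 0,"tz": 0.02,"ax": 0,"ay": 0,"az": 0},{"tx": 0,"ty": 0,"tz": 0.05,"ax": 0,"ay": 0,"az": 0},{"tx": 0,"ty": 0,"tz": 0.09,"ax": 0,"ay": 0,"az": 0},{"tx": 0.01,"ty": -0.005,"tz": 0.12,"ax": 0,"ay": 0,"az": 0},{"tx": 0.03,"ty": -0.02,"tz": 0.13,"ax": 0,"ay": 0,"az": 0}])

```text
time_s: 36.15
position: [0.5409, -0.312, 0.2078]
ee_rot: [-0.602, 0.606, 0.368, -0.366]
ft_force: [1.2, -1.4, 0.2]
grip_width: 0.0556
```

```bash
python3 - <<'E'
from h import *
env.capture("side");env.capture("side")
c,T,s=snap("wrist","w42"); print(s["position"],tilt(s,1.092),s["ft_force"],s["time_s"],s["grip_width"])
snap("scene","scene1"); snap("side","side1")
im=cv2.imread("pics/w42.png"); cv2.imwrite("pics/w42z.png",cv2.resize(im[20:280,180:460],None,fx=2.5,fy=2.3,interpolation=cv2.INTER_CUBIC))
E
```

```text
[ 0.54257214 -0.31372278  0.20505914] (array([0.0037, 0.0062, 0.0007]), 1.092) [ 0.13981414 -0.67852074 -0.28631299] 36.25 0.05536928225009166
```

View pics/w42z.png

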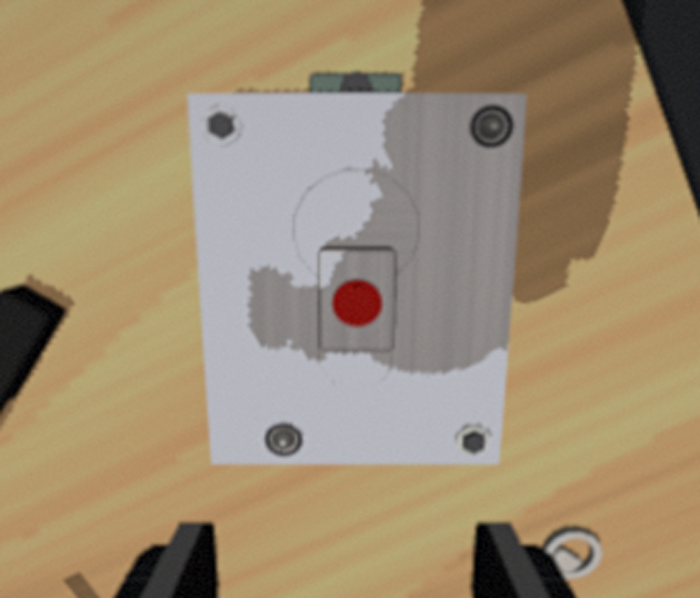

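View pics/scene1.png

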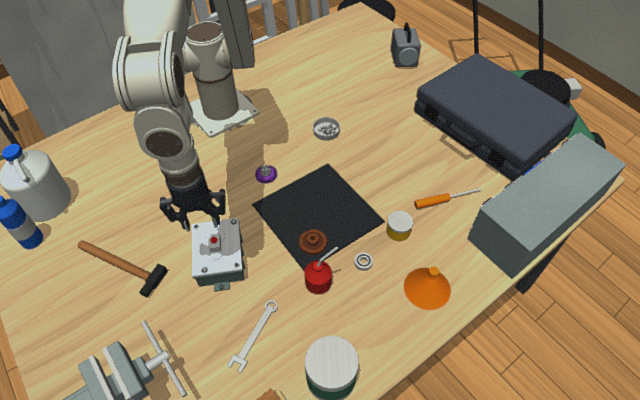

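View pics/side1.png

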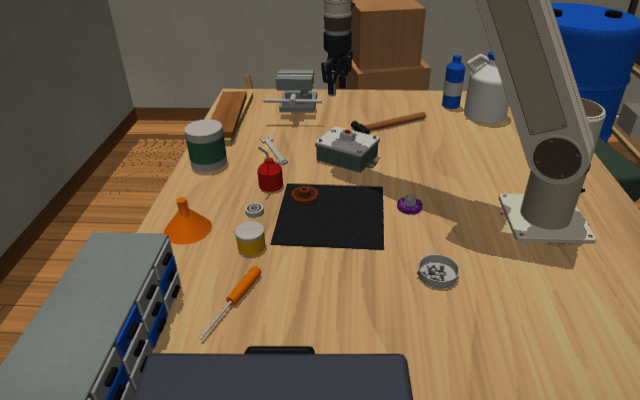

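Both dowel pins show in their holes (zoom (491,126) and (284,439)). The cover lies flush with the housing. Tin, oil can, worn gear and purple decoy sit at the same pixels as at the start, and the gripper is clear.

```bash
python3 - <<'E'
from h import *
s=env.get_state(); print(s["position"],s["ft_force"],s["time_s"]); print(env.close_job())
E
```

```text
[ 0.53871557 -0.31118746  0.20138097] [-0.18849625  0.01075837  0.36934413] 36.4
the job is handed in; nothing more can be done
None
```

The gearbox is together in the order you asked, and I handed the job in at 36.4 s of the allowed 118 s. The hand-in reported no verdict.

- **Seating:** The spacer, double gear, bright gear and cover each stopped within about 0.2 mm of the height expected for being home. The contact force at each stop was 15 N or less upward.
- **Cover:** The last wrist picture shows both dowel pins standing in their holes and the cover flat on the housing, block side up.
- **Other things:** In the last scene and side pictures the grease tin, oil can, rusty gear and purple look-alike are where they started. The gripper was about 10 cm above the cover when I handed in.
- **Disagreement:** The wrist camera's world positions were off by about 1.4 mm along y. I worked this out from how the reported calibration changed with the wrist's turn and allowed for it when placing the cover. No check failed.

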